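# Check and sort inflatable sanding drums

### The job

Press the cleaner bottle's pump head fully down and let it up, to wet the dish, then dip the nose of the pressure gauge to the bottom of the dish, and then press the gauge's mouth right down on the valve of every sanding drum on the bench, so that its yellow collar goes flush, and read the rod. Stand firm drums (rod well out, past 12 mm) upright in the green tray and soft ones (rod only a few mm out) upright in the red tray, and put the gauge back upright in its holder. Push the collars with the gauge only, never with the fingers, and leave everything else on the bench where it is.

Things in the scene. Friction and masses are not known exactly. Their poses are not given: they have to be found in the camera images.
- drum_1: loose upright inflatable sanding drum, 0.25-0.5 kg; origin: centre of its underside. Brown cylinder 80 mm across, 70 mm high; aluminium hub 36 mm across from 70 to 102 mm (grip here); on it a yellow collar 34 mm across, 6 mm high; through that a brass valve stem 10 mm across, up to 136 mm, sprung by the drum's unseen pressure. Drums look alike; one may be absent
- drum_1_collar (a joint): tell-tale collar of drum_1, m: 0 = up (not checked yet), 0.006 = pushed flush with the hub; it takes about 3 N, and stays down. Only the gauge's mouth is to push it, never the fingers
- drum_2: loose upright inflatable sanding drum, 0.25-0.5 kg; origin: centre of its underside. Brown cylinder 80 mm across, 70 mm high; aluminium hub 36 mm across from 70 to 102 mm (grip here); on it a yellow collar 34 mm across, 6 mm high; through that a brass valve stem 10 mm across, up to 136 mm, sprung by the drum's unseen pressure. Drums look alike; one may be absent
- drum_2_collar (a joint): tell-tale collar of drum_2, m: 0 = up (not checked yet), 0.006 = pushed flush with the hub; it takes about 3 N, and stays down. Only the gauge's mouth is to push it, never the fingers
- drum_3: loose upright inflatable sanding drum, 0.25-0.5 kg; origin: centre of its underside. Brown cylinder 80 mm across, 70 mm high; aluminium hub 36 mm across from 70 to 102 mm (grip here); on it a yellow collar 34 mm across, 6 mm high; through that a brass valve stem 10 mm across, up to 136 mm, sprung by the drum's unseen pressure. Drums look alike; one may be absent
- drum_3_collar (a joint): tell-tale collar of drum_3, m: 0 = up (not checked yet), 0.006 = pushed flush with the hub; it takes about 3 N, and stays down. Only the gauge's mouth is to push it, never the fingers
- drum_4: loose upright inflatable sanding drum, 0.25-0.5 kg; origin: centre of its underside. Brown cylinder 80 mm across, 70 mm high; aluminium hub 36 mm across from 70 to 102 mm (grip here); on it a yellow collar 34 mm across, 6 mm high; through that a brass valve stem 10 mm across, up to 136 mm, sprung by the drum's unseen pressure. Drums look alike; one may be absent
- drum_4_collar (a joint): tell-tale collar of drum_4, m: 0 = up (not checked yet), 0.006 = pushed flush with the hub; it takes about 3 N, and stays down. Only the gauge's mouth is to push it, never the fingers
- gauge: loose pressure gauge, 0.24 kg, upright in its holder, mouth down; origin: centre of its mouth rim (lowest point), z up. Brass nose 40 mm across to 34 mm, neck 32 mm across to 70, flange 44 mm across to 75, black square grip 28 x 28 mm (sides along x, y) from 75 to 115 mm. Socket mouth 26 mm wide narrowing to 16. Fully pressed on, its origin is 102 mm above the drum's: 6 N if soft, 10 N if firm
- rod (a joint): white reading rod of the gauge, red tip, m: 0 = in (tip 120 mm above the gauge's origin); rises out of the grip's top while the gauge is pressed on a valve, springs back after. Its lower end waits 12 mm up the socket. Gauge fully pressed on: about 0.018 on a firm drum, 0.004 on a soft one; above 0.012 is firm
- holder: fixed red round holder for the gauge on the bench: well 52 mm across at its floor and 66 mm at its flared rim, floor 6 mm and rim 36 mm above the origin, which lies at the centre of the underside; foot plate 100 mm across, 4 mm high
- pump_top (a point): centre of the top face, 40 mm across, of the white pump head of the fixed blue pump bottle (72 mm across), when the head is up: 146 mm above the bench. It does not move with the head. A short spout points from the head toward the dish, at the point's -y
- pump (a joint): pump head, m: 0 = up, 0.014 = fully down; sprung, 2 N to start and about 5.5 N at the bottom
- dish_in (a point): centre of the inner floor of the fixed aluminium dish beside the bottle: open on top, 88 mm across outside, 26 mm high, wall 3 mm
- tray_green_in (a point): centre of the inner floor, 5 mm above the bench, of the fixed green tray for firm drums: outside 230 (its x) x 125 (its y) x 28 mm high, walls 5 mm; axes as the tray; room for two drums side by side along its x
- tray_red_in (a point): centre of the inner floor, 5 mm above the bench, of the fixed red tray for soft drums: outside 230 (its x) x 125 (its y) x 28 mm high, walls 5 mm; axes as the tray; room for two drums side by side along its x
- disc: grey grinding disc 116 mm across, 12 mm thick, lying flat; loose, not part of the job, to be left alone
- brush: brush, 190 mm long, lying; loose, not part of the job, to be left alone
- wrench: wrench, 180 mm long, lying; loose, not part of the job, to be left alone
- bar: steel flat bar 220 x 25 x 6 mm, lying; loose, not part of the job, to be left alone
- tin: dark round tin with orange lid, 62 mm across, 42 mm high; loose, not part of the job, to be left alone
- block: cork sanding block 75 x 45 x 28 mm; loose, not part of the job, to be left alone
Things that resemble listed ones, but are neither listed nor needed, are in the scene too. What is meant by the part that bears dish_in is not purple, and is the larger of those in its own colour.

How it is judged (in metres and radians):
On the way, in this order (a step that is already met when the one before it is completed fails the run):
1. the pump head is pressed fully down (value of joint pump above 0.011 m), for 0.05 s.
2. the gauge's nose is dipped to the bottom of the dish, the pump head up again (horizontal distance between gauge and dish_in below 0.024 m and z of gauge in the frame of dish_in below 0.012 m and value of joint pump below 0.003 m), for 0.1 s.
3. every drum has been gauged: the collars of all the drums present are down (value of joint each of drum_1_collar, drum_2_collar, drum_3_collar, drum_4_collar above 0.004 m), for 0.1 s.
At the end, for the whole second after the job is handed in: firm drums stand flat in the green tray, soft ones in the red (base within 8 mm of the floor, upright within 0.12 rad), at rest, collars down over 4 mm; gauge in its holder within 10 mm of centre, mouth under 12 mm above the underside, upright within 0.12 rad (all of step 3 and x of drum_1 in the frame of tray_green_in between -0.085 and 0.085 m and y of drum_1 in the frame of tray_green_in between -0.032 and 0.032 m and z of each of drum_1, drum_3 in the frame of tray_green_in below 0.008 m and angle between each of drum_1, drum_2, drum_3, drum_4, gauge's own z axis and vertical below 0.12 rad and linear speed of each of drum_1, drum_2, drum_3, drum_4, gauge below 0.02 m/s and x of drum_2 in the frame of tray_red_in between -0.085 and 0.085 m and y of drum_2 in the frame of tray_red_in between -0.032 and 0.032 m and z of each of drum_2, drum_4 in the frame of tray_red_in below 0.008 m and x of drum_3 in the frame of tray_green_in between -0.085 and 0.085 m and y of drum_3 in the frame of tray_green_in between -0.032 and 0.032 m and x of drum_4 in the frame of tray_red_in between -0.085 and 0.085 m and y of drum_4 in the frame of tray_red_in between -0.032 and 0.032 m and horizontal distance between gauge and holder below 0.01 m and z of gauge in the frame of holder below 0.012 m); the robot touches nothing.
It fails at once if a tell-tale collar is pushed down by something other than the gauge ((velocity of joint drum_1_collar above 0.004 m/s and horizontal distance between gauge and drum_1 above 0.03 m) or (velocity of joint drum_2_collar above 0.004 m/s and horizontal distance between gauge and drum_2 above 0.03 m) or (velocity of joint drum_3_collar above 0.004 m/s and horizontal distance between gauge and drum_3 above 0.03 m) or (velocity of joint drum_4_collar above 0.004 m/s and horizontal distance between gauge and drum_4 above 0.03 m)).
It fails at once if something that is not part of the job is shifted by more than 6 cm (distance of any of disc, brush, wrench, bar, tin, block from where it was at the start of the episode above 0.06 m).
Of drum_1, drum_2, drum_3, drum_4 only 3 to 4 are there at a start; the rules pass over those that are not, and their reading is None.
At some moment in a run one of drum_1, drum_2, drum_3, drum_4 may be knocked a few centimetres aside while the robot is not near it.
It also fails if it takes over 210 s, if anything falls off the work surface, if the arm or the gripper's body presses on something with over 40 N, if the wrist force passes 120 N, or if a joint passes its speed limit or range.

### The arm

A 6-joint arm with a two-finger parallel gripper is mounted at the origin on the work surface. World frame = base frame: x ahead of the robot, y to its left, z up, the work surface at z = 0. Lengths are in m, angles in degrees, forces in N, time in s.
With the tool pointing down it reaches from about 0.4 to 0.825 m from the base axis. Payload 7 kg.
Tool frame: the origin (TCP) lies midway between the tips of the shut fingers; the grasp point (between the pads) lies 19 mm behind it; z points along the fingers, y is the line along which they close (so a half turn about z gives the same grasp; the last joint's range is limited). The gripper opens to 88 mm and grips with 3 to 60 N. Pads are 19 mm wide; open, the fingers measure 130 mm over their backs; the gripper's body (78 mm by 193 mm) begins 47 mm behind the grasp point.
Start: joints at [88.986, 20.546, 0.682, 0, -70.136, -16.507], TCP at [0.203, 0.644, 0.187] pointing down, gripper open.
Joint ranges: [-176.03, 176.03], [-82.01, 121.73], [-58.28, 71.71], [-173.87, 95.51], [-174.79, -0.11], [-173.66, 173.66]. Speed limits (degrees/s): [136.94, 136.94, 172.46, 180, 180, 180].

### API

Orientations are given as [roll, pitch, yaw] about the fixed x, y, z axes, in that order (R = Rz(yaw) Ry(pitch) Rx(roll)).
In Python, from plant import r gives the robot as it stands. The module is installed in compiled form; this text tells all that it offers.
- The arm moves only by the tool play_rows, never from a script. Its argument "rows" is a list of rows, each an object with "slide": the shift along the tool's x, y, z as a fraction of full scale, a list of three; "delta_rot": the turn, a rotation vector about the tool's x, y, z as a fraction of full scale, a list of three; "fingers": the opening, from -1 (shut) to 1 (fully open). In form: [{"slide": [x, y, z], "delta_rot": [rx, ry, rz], "fingers": fingers}, ...]. A call has 1 to 8 rows; each row shifts and turns the commanded pose from where the row before left it, along the tool's axes as they then stand; what a row does not reach is not made up. Full scale, the value 1, is 0.15 m for a shift and 0.08 rad for a turn. A row lasts 1/8 s, in which the tool goes at most 62.5 mm and 10.7 degrees, less where a joint would pass 70% of its speed; a pose out of reach is approached as far as the arm can. A call with a number of a shift or a turn outside -1 to 1 is refused whole. A call with a gripper value outside its range is refused whole. The fingers move at their own pace and stop on an object; "squeeze" is the grip in N (left out, the last holds). Time passes only in rows, so rows that do not move let the fingers close. It gives the time, the measured TCP pose, the force, the opening and the grip force at its end, in the units of the state.
- r.get_state(): the state, without advancing time (a new reading comes with each control period).
- r.capture(name): name is "scene" or "top"; returns a dict with "image" (400x640x3 uint8, blue, green, red), "fx", "fy", "cx", "cy" (pixels), "distortion" ([k1, k2, p1, p2, k3] as OpenCV has them; the pictures are not rectified), "R" (3x3) and "t" (3): a world point X has camera coordinates R X + t. Camera axes: x right, y down, z forward; pixel columns grow to the right and rows downward; lengths in m; the calibration is good to about 2 mm. A picture is of the moment at which its call begins. There is no depth.
- r.close_job(): hands the job in; it is judged then, once.
The state is a dict: "time_s": time; "joints": joint angles; "qd": joint speeds; "joint_torque": joint torques, N m; "tcp_pos": TCP position; "eef_rot": TCP orientation; "contact_force": force on the tool from outside, world axes, zero at the start; "moment": the same for the moment, N m; "gripper_width": finger opening in m; "gripper_force": force on a finger pad.
Only numpy, scipy, OpenCV 4.12 (cv2) and the standard library are available. Lean on these libraries where they do the work, as an engineer would, in place of code of your own. Each camera call takes 0.05 s, during which the arm holds its last target. There are 200 camera calls.

## Working session

There is one attempt and no reset: what is moved stays moved. The work goes in short steps, Python scripts to look and compute and a tool call to move; the robot and the scene stay as the last step left them, time stands still between calls to the robot, and variables do not carry over. Pictures are saved under pics/ and viewed, at most 14 in all, crops included, and the job is handed in when it is done.

Besides the shell and the picture viewer there is one more tool, called in YAML: its name, and indented under it one key for each argument. play_rows: Moves the arm, as the interface text tells. Shift numbers are shares of 0.15 m and turn numbers shares of 0.08 rad, none past 1 either way. Its arguments: {"type":"object","properties":{"rows":{"type":"array"},"squeeze":{"type":"number"}},"required":["rows"]}

```bash
mkdir -p pics; cat > h.py <<'E'
import numpy as np, cv2
from plant import r
def cap(n):
    c=r.capture(n); c['K']=np.array([[c['fx'],0,c['cx']],[0,c['fy'],c['cy']],[0,0,1.]]); c['D']=np.array(c['distortion'],float)
    c['R']=np.array(c['R']);c['t']=np.array(c['t']); return c
def ray(c,uv):
    p=cv2.undistortPoints(np.array([[uv]],float),c['K'],c['D'])[0,0]
    return -c['R'].T@c['t'], c['R'].T@np.array([p[0],p[1],1.])
def onz(c,uv,z):
    o,d=ray(c,uv); return o+d*(z-o[2])/d[2]
def proj(c,X):
    return cv2.projectPoints(np.array([X],float),cv2.Rodrigues(c['R'])[0],c['t'],c['K'],c['D'])[0][0,0]
E
python3 - <<'E'
from h import *
for n in('scene','top'):
    c=cap(n); cv2.imwrite(f'pics/{n}0.png',c['image']); print(n,-c['R'].T@c['t'],c['R'][2],c['fx'])
print(r.get_state())
E
```

```text
scene [ 1.09183988 -0.220414    0.79239692] [-0.61236815  0.26690538 -0.74415507] 403.52278661561127
top [0.45915659 0.0091525  1.27058049] [ 0.06996446 -0.01574019 -0.9974253 ] 414.4811278838902
{'time_s': 0.1, 'joints': array([ 8.89870907e+01,  2.05875938e+01,  6.37389577e-01, -1.64799386e-02,
       -7.01342755e+01, -1.65075927e+01]), 'qd': array([ 0.03741597, -0.09337818,  0.22732179, -0.01374355,  0.11150401,
        0.00635139]), 'joint_torque': array([-1.68015456e-03, -5.84165668e+01,  2.93749827e+01,  7.01553360e+00,
        1.01190631e-02, -5.47756179e-05]), 'tcp_pos': array([0.20308899, 0.6432006 , 0.18590499]), 'eef_rot': array([ 1.79914600e+02, -9.15201977e-03, -1.75261068e+01]), 'contact_force': array([ 0.24561149,  0.25158406, -0.13709581]), 'moment': array([ 0.01832053,  0.01963907, -0.04525942]), 'gripper_force': 0.0, 'gripper_width': 0.08760129779746022}
```

View pics/scene0.png

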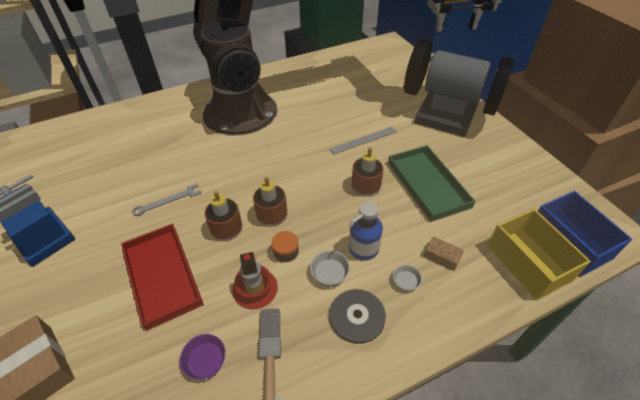

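View pics/top0.png

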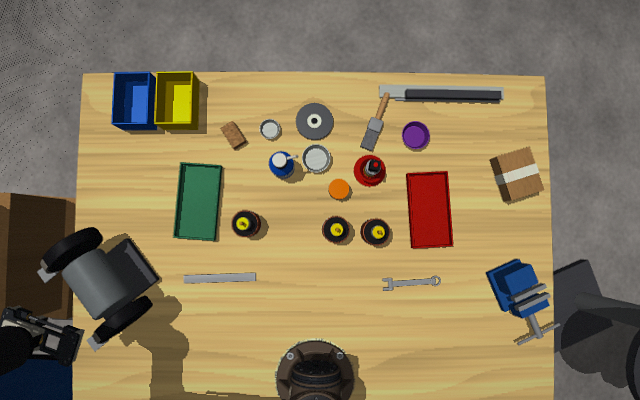

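The scene view shows three drums at (223,215), (270,203) and (367,174), with the gauge in its holder at (253,283), bottle (366,235) and larger aluminium dish (329,268). In the top view the drums are at (246,223), (336,230) and (376,232), gauge (370,168), bottle (282,164), dish (316,158), green tray (198,201) and red tray (430,209).

```bash
cat > m.py <<'E'
from h import *
def comp(c,lo,hi,amin=12,hull=False):
    h=cv2.cvtColor(c['image'],cv2.COLOR_BGR2HSV); m=cv2.inRange(h,np.array(lo),np.array(hi))
    cs,_=cv2.findContours(m,cv2.RETR_EXTERNAL,cv2.CHAIN_APPROX_NONE)
    return [k for k in cs if cv2.contourArea(k)>=amin]
E
python3 - <<'E'
from m import *
T=cap('top');S=cap('scene')
cv2.imwrite('pics/tc.png',cv2.resize(T['image'][110:260,230:460],None,fx=3.4,fy=3.4,interpolation=cv2.INTER_CUBIC))
cv2.imwrite('pics/sc.png',cv2.resize(S['image'][140:320,190:400],None,fx=3.3,fy=3.3,interpolation=cv2.INTER_CUBIC))
cs=dict(yellow=([22,120,90],[34,255,255],.108),green=([60,60,40],[90,255,255],.028),red=([0,150,60],[6,255,255],.036),blue=([108,120,40],[128,255,255],.1),)
for n,(lo,hi,z) in cs.items():
  for nm,c in(('top',T),('scene',S)):
    for k in comp(c,lo,hi,15):
        (u,v),(w,h),a=cv2.minAreaRect(k)
        e=cv2.minEnclosingCircle(k)
        if cv2.contourArea(k)<20000: print(n,nm,cv2.contourArea(k),np.round([u,v,w,h,a],1),'encl',np.round(e[0],1),round(e[1],1),onz(c,(u,v),z).round(4))
for nm,c in(('top',T),('scene',S)):
  g=cv2.cvtColor(c['image'],cv2.COLOR_BGR2GRAY)
E
```

```text
yellow top 107.5 [378.5 232.   12.   11.   90. ] encl [378.5 231.8] 6.3 [ 0.4455 -0.1776  0.108 ]
yellow top 109.0 [336.5 229.   12.   11.   90. ] encl [336.3 229.1] 6.5 [ 0.4539 -0.0595  0.108 ]
yellow top 115.5 [242. 223.  12.  12.  90.] encl [242.2 223.2] 6.5 [0.4703 0.2052 0.108 ]
yellow top 1884.0 [173.  97.  52.  38.  90.] encl [173.  97.] 32.2 [0.8322 0.411  0.108 ]
yellow scene 5146.5 [536.2 251.2  91.6  66.3  47.8] encl [538. 253.] 51.8 [0.8613 0.366  0.108 ]
yellow scene 97.5 [218.  199.5  11.   14.   90. ] encl [218. 200.] 7.6 [ 0.446  -0.1774  0.108 ]
yellow scene 94.0 [267.  185.5  14.   11.    0. ] encl [267. 186.] 7.3 [ 0.4534 -0.0613  0.108 ]
yellow scene 75.0 [369.  156.5   9.   12.   90. ] encl [368.8 156.5] 6.3 [0.4706 0.2023 0.108 ]
green top 2957.5 [196.8 201.   40.7  75.9   5.2] encl [196.5 201. ] 42.5 [0.5369 0.3559 0.028 ]
green scene 1488.5 [427.5 182.5  72.6  30.4  49.8] encl [426.5 183.5] 37.1 [0.551  0.3389 0.028 ]
green scene 1962.0 [331.   23.5  47.   62.   90. ] encl [331.   14.7] 34.3 [-0.3754  0.5175  0.028 ]
red top 2999.5 [429.2 209.3  75.5  42.   8
[... 882 characters left out ...]
163.5] 12.2 [0.6339 0.1003 0.1   ]
blue top 2291.0 [134.  100.5  57.   44.   90. ] encl [135.  100.5] 35.4 [0.8254 0.5289 0.1   ]
blue scene 195.5 [370.9 231.8  13.6  24.8  58. ] encl [368.5 228. ] 12.5 [0.6697 0.0931 0.1   ]
blue scene 2120.0 [ 37.2 230.3  54.1  52.1  56.3] encl [ 37.5 231. ] 36.4 [ 0.3521 -0.5656  0.1   ]
blue scene 550.0 [587.6 224.9  81.5  55.7  56.9] encl [585.1 224.9] 47.1 [0.8564 0.5238 0.1   ]
blue scene 4986.0 [491.5  43.5  87.  119.   90. ] encl [492.  25.] 64.1 [0.1464 0.8802 0.1   ]
blue scene 21.0 [470.   2.   4.   8.  90.] encl [470.   3.] 4.1 [-0.1596  1.0387  0.1   ]
blue scene 402.5 [407.  11.  22.  56.  90.] encl [407.5  10. ] 28.9 [-0.2007  0.7623  0.1   ]
```

View pics/tc.png

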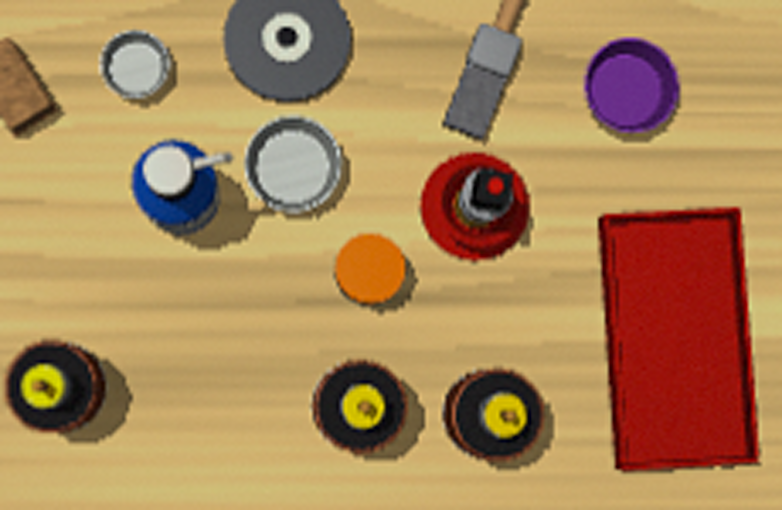

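View pics/sc.png

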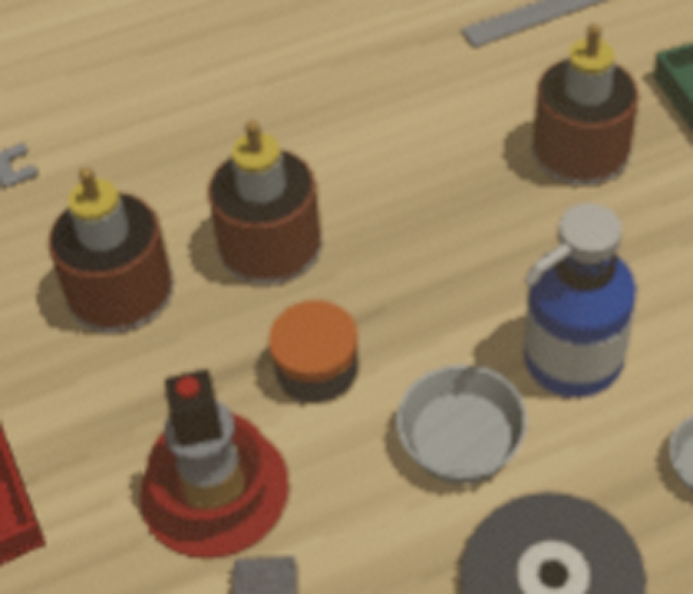

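The crops show the pump head at top px (279.4,160), scene (368.8,208), dish at (316.5,158.5) with rim, gauge tip at top (375.6,164.7), scene (246.7,257); the grip square looks slightly rotated.

```bash
python3 - <<'E'
from m import *
T=cap('top');S=cap('scene')
def two(a,b):
    o1,d1=ray(T,a);o2,d2=ray(S,b)
    s=np.linalg.lstsq(np.c_[d1,-d2],o2-o1,rcond=None)[0]; p,q=o1+s[0]*d1,o2+s[1]*d2
    return ((p+q)/2).round(4),np.linalg.norm(p-q).round(4)
print('pump',onz(T,(279.4,160),.146),onz(S,(368.8,208),.146),two((279.4,160),(368.8,208)))
print('dish',onz(T,(316.5,158.5),.026),onz(S,(190+461/3.3,140+420/3.3),.022))
print('holder',onz(T,(369.5,170.3),.004))
print('tip',onz(T,(375.6,164.7),.126),onz(S,(246.7,257),.126),two((375.6,164.7),(246.7,257)))
for a,b in(((378.5,232),(218,199.5)),((336.5,229),(267,185.5)),((242,223),(369,156.5))): print('collar',two(a,b))
# trays: poly corners from top
for n,lo,hi in(('g',[60,60,40],[90,255,255]),('r',[0,150,60],[6,255,255])):
    k=max(comp(T,lo,hi),key=cv2.contourArea); b=cv2.boxPoints(cv2.minAreaRect(k))
    w=np.array([onz(T,p,.02)[:2] for p in b]); print(n,w.round(3).tolist(),w.mean(0).round(4),[np.linalg.norm(w[i]-w[i-1]).round(3) for i in range(4)])
# gauge grip: dark pixels near the tip
for c,(u,v),sl in((T,(375.6,164.7),9),(S,(246.7,257),0)):
    im=cv2.resize(c['image'][int(v)-16:int(v)+24,int(u)-20:int(u)+20],None,fx=7,fy=7,interpolation=cv2.INTER_CUBIC)
    cv2.imwrite(f'pics/g{sl}.png',im)
a=cv2.imread('pics/g9.png');b=cv2.imread('pics/g0.png');cv2.imwrite('pics/gg.png',np.hstack([a,b]))
E
```

```text
pump [0.64229524 0.09867824 0.146     ] [0.6422044  0.09937877 0.146     ] (array([0.6424, 0.0989, 0.1464]), np.float64(0.0006))
dish [ 0.66671618 -0.0041599   0.026     ] [ 0.66747121 -0.0025469   0.022     ]
holder [ 0.63422999 -0.16813123  0.004     ]
tip [ 0.63321659 -0.16833159  0.126     ] [ 0.63416217 -0.16859866  0.126     ] (array([ 0.6334, -0.1685,  0.1249]), np.float64(0.0))
collar (array([ 0.4455, -0.1775,  0.1076]), np.float64(0.0003))
collar (array([ 0.4536, -0.0604,  0.1079]), np.float64(0.0019))
collar (array([0.4698, 0.2043, 0.1067]), np.float64(0.0024))
g [[0.429, 0.428], [0.659, 0.413], [0.647, 0.288], [0.418, 0.305]] [0.5381 0.3585] [np.float64(0.124), np.float64(0.23), np.float64(0.125), np.float64(0.23)]
r [[0.624, -0.277], [0.634, -0.407], [0.403, -0.419], [0.394, -0.29]] [ 0.5136 -0.3482] [np.float64(0.23), np.float64(0.131), np.float64(0.231), np.float64(0.13)]
```

View pics/gg.png

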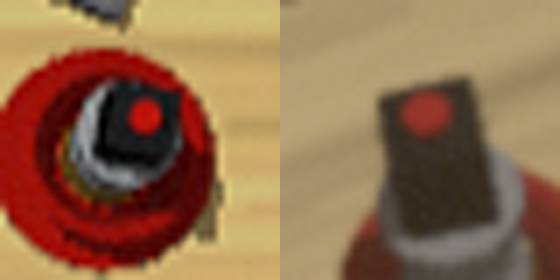

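```bash
cat > go.py <<'E'
# print tool-axis rows from present pose to (x,y,z,yaw)
import sys, numpy as np
from plant import r
def rows(p,yaw,P,Y,step=.048):
    p,P=np.array(p,float),np.array(P,float); dy=(Y-yaw+180)%360-180
    n=max(1,int(np.ceil(max(np.linalg.norm(P-p)/step,abs(dy)/4.5))))
    print(n,'rows')
    for i in range(n):
        a=np.radians(yaw+dy*i/n); w=(P-p)/n
        t=[w[0]*np.cos(a)+w[1]*np.sin(a), w[0]*np.sin(a)-w[1]*np.cos(a), -w[2]]
        print([round(float(v)/.15,3)+0. for v in t], round(float(-np.radians(dy)/n/.08),3))
if __name__=='__main__':
    s=r.get_state(); p,yaw=s['tcp_pos'],s['eef_rot'][2]
    print('at',p.round(4),s['eef_rot'].round(2),'j',s['joints'].round(0))
    for a in sys.argv[1:]:
        v=[float(x) for x in a.split(',')]; rows(p,yaw,v[:3],v[3]); p,yaw=v[:3],v[3]
E
python3 go.py .642,.099,.187,-17.5
```

```text
at [0.2032 0.6435 0.1864] [179.97  -0.   -17.52] j [ 89.  21.   1.  -0. -70. -17.]
15 rows
[0.259, 0.172, 0.0] -0.0
[0.259, 0.172, 0.0] -0.0
[0.259, 0.172, 0.0] -0.0
[0.259, 0.172, 0.0] -0.0
[0.259, 0.172, 0.0] -0.0
[0.259, 0.172, 0.0] -0.0
[0.259, 0.172, 0.0] -0.0
[0.259, 0.172, 0.0] -0.0
[0.259, 0.172, 0.0] -0.0
[0.259, 0.172, 0.0] -0.0
[0.259, 0.172, 0.0] -0.0
[0.259, 0.172, 0.0] -0.0
[0.259, 0.172, 0.0] -0.0
[0.259, 0.172, 0.0] -0.0
[0.259, 0.172, 0.0] -0.0
```

play_rows:
  rows:
    - {"slide": [0.259, 0.172, 0], "delta_rot": [0, 0, 0], "fingers": -1}
    - {"slide": [0.259, 0.172, 0], "delta_rot": [0, 0, 0], "fingers": -1}
    - {"slide": [0.259, 0.172, 0], "delta_rot": [0, 0, 0], "fingers": -1}
    - {"slide": [0.259, 0.172, 0], "delta_rot": [0, 0, 0], "fingers": -1}
    - {"slide": [0.259, 0.172, 0], "delta_rot": [0, 0, 0], "fingers": -1}
    - {"slide": [0.259, 0.172, 0], "delta_rot": [0, 0, 0], "fingers": -1}
    - {"slide": [0.259, 0.172, 0], "delta_rot": [0, 0, 0], "fingers": -1}
    - {"slide": [0.259, 0.172, 0], "delta_rot": [0, 0, 0], "fingers": -1}
  squeeze: 20

```text
time_s: 1.3
tcp_pos: [0.4382, 0.352, 0.187]
eef_rot: [-180.0, -0.0, -17.5]
contact_force: [0.1, 0.3, 0.4]
gripper_width: 0.0131
gripper_force: 0.0
```

play_rows:
  rows:
    - {"slide": [0.259, 0.172, 0], "delta_rot": [0, 0, 0], "fingers": -1}
    - {"slide": [0.259, 0.172, 0], "delta_rot": [0, 0, 0], "fingers": -1}
    - {"slide": [0.259, 0.172, 0], "delta_rot": [0, 0, 0], "fingers": -1}
    - {"slide": [0.259, 0.172, 0], "delta_rot": [0, 0, 0], "fingers": -1}
    - {"slide": [0.259, 0.172, 0], "delta_rot": [0, 0, 0], "fingers": -1}
    - {"slide": [0.259, 0.172, 0], "delta_rot": [0, 0, 0], "fingers": -1}
    - {"slide": [0.259, 0.172, 0], "delta_rot": [0, 0, 0], "fingers": -1}
    - {"slide": [0, 0, 0], "delta_rot": [0, 0, 0], "fingers": -1}

```text
time_s: 2.3
tcp_pos: [0.6436, 0.0965, 0.186]
eef_rot: [179.9, 0.0, -17.7]
contact_force: [-1.5, 0.8, -0.1]
gripper_width: 0.0003
gripper_force: 0.0
```

play_rows:
  rows:
    - {"slide": [0, 0, 0.13], "delta_rot": [0, 0, 0], "fingers": -1}
    - {"slide": [0, 0, 0.13], "delta_rot": [0, 0, 0], "fingers": -1}
    - {"slide": [0, 0, 0.03], "delta_rot": [0, 0, 0], "fingers": -1}
    - {"slide": [0, 0, 0.03], "delta_rot": [0, 0, 0], "fingers": -1}
    - {"slide": [0, 0, 0.03], "delta_rot": [0, 0, 0], "fingers": -1}
    - {"slide": [0, 0, 0.015], "delta_rot": [0, 0, 0], "fingers": -1}
    - {"slide": [0, 0, 0], "delta_rot": [0, 0, 0], "fingers": -1}
    - {"slide": [0, 0, 0], "delta_rot": [0, 0, 0], "fingers": -1}

```text
time_s: 3.3
tcp_pos: [0.6426, 0.0992, 0.1323]
eef_rot: [-180.0, -0.0, -17.5]
contact_force: [0.8, 0.4, 0.3]
gripper_width: 0.0005
gripper_force: 0.0
```

```bash
python3 - <<'E'
from m import *
print(r.get_state()['contact_force'],r.get_state()['tcp_pos'])
S=cap('scene');T=cap('top')
a=cv2.resize(S['image'][130:280,300:440],None,fx=2.8,fy=2.8,interpolation=cv2.INTER_CUBIC)
b=cv2.resize(T['image'][110:260,210:350],None,fx=2.8,fy=2.8,interpolation=cv2.INTER_CUBIC)
cv2.imwrite('pics/p1.png',np.hstack([a,b]))
E
```

```text
[0.76419106 0.38189821 0.32712477] [0.64257862 0.09920531 0.13225895]
```

View pics/p1.png

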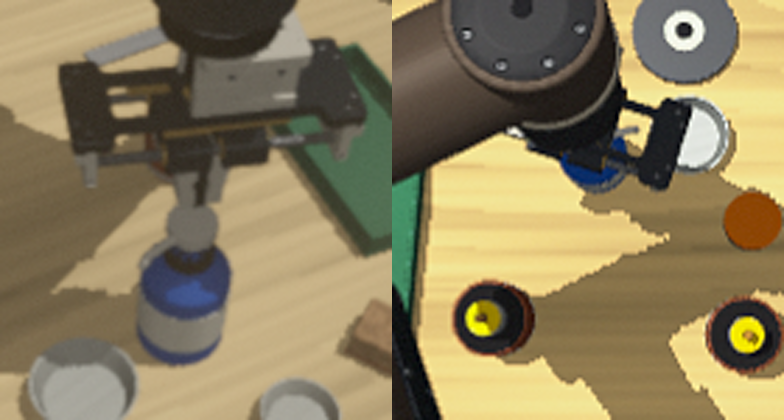

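The image shows the closed fingers right at the pump head, crop (195,205); the head may be down, but the tip position is unclear, so I project the TCP and zoom in.

```bash
python3 - <<'E'
from m import *
S=cap('scene')
print(proj(S,[.6426,.0992,.1323]),proj(S,[.6426,.0992,.146]))
cv2.imwrite('pics/p2.png',cv2.resize(S['image'][180:240,340:400],None,fx=9,fy=9,interpolation=cv2.INTER_CUBIC))
c=cv2.imread('pics/scene0.png'); cv2.imwrite('pics/p3.png',np.hstack([cv2.imread('pics/p2.png')[:,:400],cv2.resize(c[180:240,340:400],None,fx=9,fy=9,interpolation=cv2.INTER_CUBIC)[:,:400]]))
E
```

```text
[368.28468757 212.33546831] [368.82033929 208.15924882]
```

View pics/p3.png

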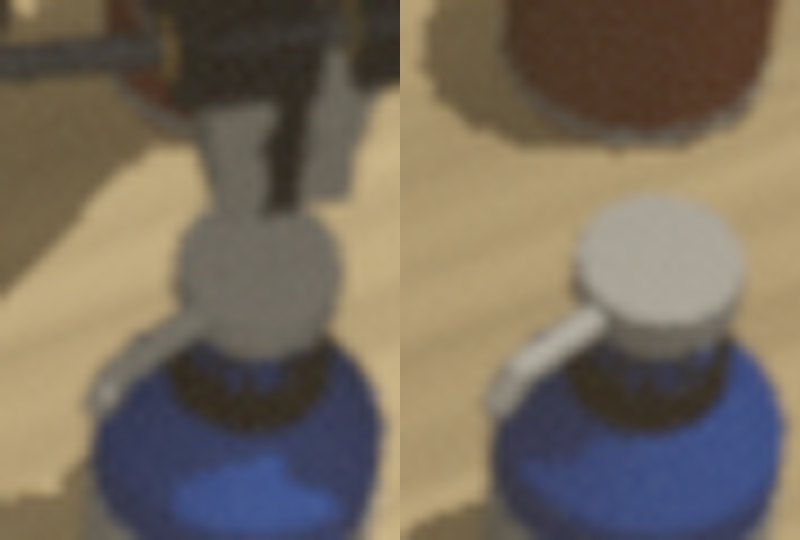

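play_rows:
  rows:
    - {"slide": [0, 0, -0.2], "delta_rot": [0, 0, 0], "fingers": -1}
    - {"slide": [0, 0, -0.2], "delta_rot": [0, 0, 0], "fingers": -1}
    - {"slide": [0, 0, 0], "delta_rot": [0, 0, 0], "fingers": -1}

```text
time_s: 3.82
tcp_pos: [0.644, 0.0996, 0.1951]
eef_rot: [-179.8, -0.2, -17.5]
contact_force: [-0.0, -0.4, -0.3]
gripper_width: 0.0004
gripper_force: 0.0
```

```bash
python3 - <<'E'
from m import *
S=cap('scene');T=cap('top')
s=r.get_state();print(s['tcp_pos'],s['gripper_width'],s['contact_force'])
print(proj(S,s['tcp_pos']),proj(T,s['tcp_pos']))
a=cv2.resize(S['image'][150:240,320:410],None,fx=6,fy=6,interpolation=cv2.INTER_CUBIC)
u=proj(S,s['tcp_pos']); cv2.circle(a,(int((u[0]-320)*6),int((u[1]-150)*6)),3,(0,255,0),-1)
cv2.imwrite('pics/p4.png',a)
E
```

```text
[0.64227601 0.09923234 0.19200002] 0.0007878009195593089 [ 0.23171165  0.35572494 -0.92090139]
[370.64746913 193.25108756] [277.81915075 157.18129165]
```

View pics/p4.png

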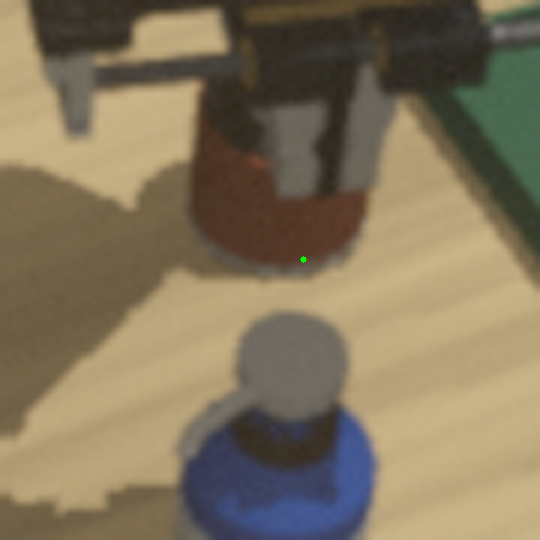

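```bash
python3 - <<'E'
from m import *
T=cap('top');S=cap('scene')
def two(a,b):
    o1,d1=ray(T,a);o2,d2=ray(S,b)
    s=np.linalg.lstsq(np.c_[d1,-d2],o2-o1,rcond=None)[0]; p,q=o1+s[0]*d1,o2+s[1]*d2
    return ((p+q)/2).round(4),np.linalg.norm(p-q).round(4)
print(two((307.5,161.8),(329.6,168.6)))
for z in (.2,.22,.24,.26): print(z,onz(T,(307.5,161.8),z),onz(S,(329.6,168.6),z))
a=cv2.resize(S['image'][110:250,300:440],None,fx=2.8,fy=2.8,interpolation=cv2.INTER_CUBIC)
b=cv2.resize(T['image'][110:250,210:350],None,fx=2.8,fy=2.8,interpolation=cv2.INTER_CUBIC)
cv2.imwrite('pics/p5.png',np.hstack([a,b]))
E
```

```text
(array([0.6172, 0.0198, 0.2727]), np.float64(0.0012))
0.2 [0.62893662 0.02114835 0.2       ] [0.55060994 0.05272379 0.2       ]
0.22 [0.62576488 0.02092425 0.22      ] [0.56888248 0.04350235 0.22      ]
0.24 [0.62259314 0.02070015 0.24      ] [0.58715503 0.0342809  0.24      ]
0.26 [0.61942141 0.02047605 0.26      ] [0.60542757 0.02505945 0.26      ]
```

View pics/p5.png

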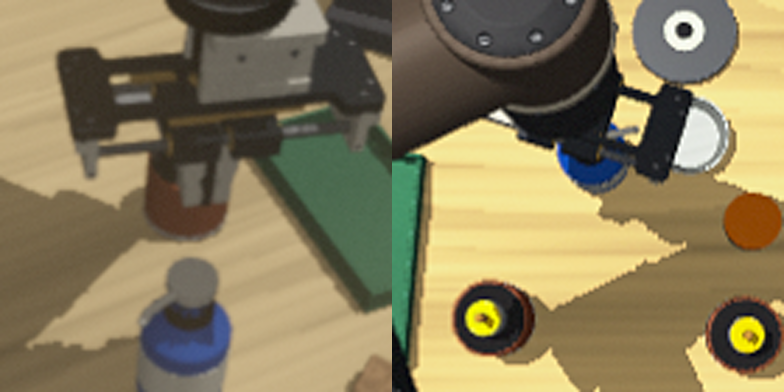

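Picture: fingers well above the head (scene tips ~ (373,182)), body end triangulates in xy as expected, but tips look ~35 mm higher than reported. I'll probe downward by force.

play_rows:
  rows:
    - {"slide": [0, 0, 0.2], "delta_rot": [0, 0, 0], "fingers": -1}
    - {"slide": [0, 0, 0.2], "delta_rot": [0, 0, 0], "fingers": -1}
    - {"slide": [0, 0, 0.06], "delta_rot": [0, 0, 0], "fingers": -1}
    - {"slide": [0, 0, 0.03], "delta_rot": [0, 0, 0], "fingers": -1}
    - {"slide": [0, 0, 0.02], "delta_rot": [0, 0, 0], "fingers": -1}
    - {"slide": [0, 0, 0], "delta_rot": [0, 0, 0], "fingers": -1}

```text
time_s: 4.78
tcp_pos: [0.6428, 0.0993, 0.1161]
eef_rot: [-180.0, -0.0, -17.5]
contact_force: [0.6, -0.0, -0.2]
gripper_width: 0.0005
gripper_force: 0.0
```

play_rows:
  rows:
    - {"slide": [0, 0, 0.02], "delta_rot": [0, 0, 0], "fingers": -1}
    - {"slide": [0, 0, 0.02], "delta_rot": [0, 0, 0], "fingers": -1}
    - {"slide": [0, 0, 0], "delta_rot": [0, 0, 0], "fingers": -1}

```text
time_s: 5.15
tcp_pos: [0.6423, 0.0991, 0.1093]
eef_rot: [180.0, 0.0, -17.5]
contact_force: [0.5, -0.4, 0.0]
gripper_width: 0.0004
gripper_force: 0.0
```

play_rows:
  rows:
    - {"slide": [0, 0, 0.02], "delta_rot": [0, 0, 0], "fingers": -1}
    - {"slide": [0, 0, 0.02], "delta_rot": [0, 0, 0], "fingers": -1}
    - {"slide": [0, 0, 0], "delta_rot": [0, 0, 0], "fingers": -1}

```text
time_s: 5.52
tcp_pos: [0.6426, 0.0992, 0.1036]
eef_rot: [-180.0, -0.0, -17.5]
contact_force: [0.6, -0.3, 2.7]
gripper_width: 0.0006
gripper_force: 1.2
```

```bash
python3 - <<'E'
from m import *
S=cap('scene');T=cap('top')
s=r.get_state();print(s['tcp_pos'],s['contact_force'],s['moment'],s['joint_torque'])
a=cv2.resize(S['image'][150:240,320:410],None,fx=6,fy=6,interpolation=cv2.INTER_CUBIC)
cv2.imwrite('pics/p6.png',a)
E
```

```text
[0.64261776 0.09922125 0.10376033] [-0.01089455  0.49419442  1.8182112 ] [0.07120996 0.03895458 0.03333164] [-9.85689741e-02 -5.56720769e+01  2.58630288e+01  5.99368975e+00
  9.08950204e-02  2.15592113e-04]
```

View pics/p6.png

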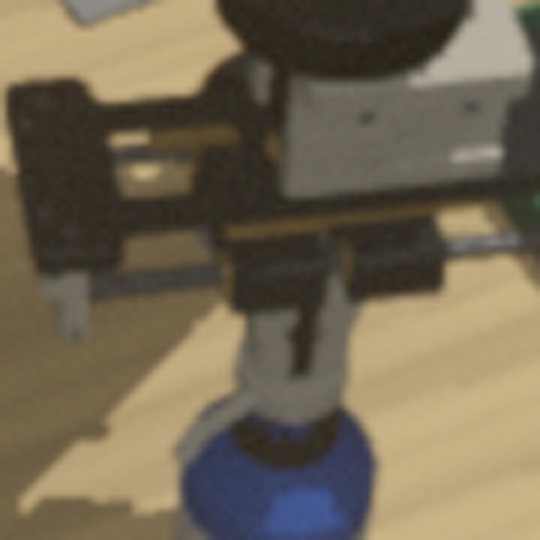

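Fingers now touch the head (crop (300,380)), force ~2.5 N: real tips are about 41 mm above the reported TCP. Press on.

play_rows:
  rows:
    - {"slide": [0, 0, 0.02], "delta_rot": [0, 0, 0], "fingers": -1}
    - {"slide": [0, 0, 0.02], "delta_rot": [0, 0, 0], "fingers": -1}
    - {"slide": [0, 0, 0.02], "delta_rot": [0, 0, 0], "fingers": -1}
    - {"slide": [0, 0, 0], "delta_rot": [0, 0, 0], "fingers": -1}
    - {"slide": [0, 0, 0], "delta_rot": [0, 0, 0], "fingers": -1}

```text
time_s: 6.25
tcp_pos: [0.6426, 0.0992, 0.0947]
eef_rot: [-180.0, -0.0, -17.5]
contact_force: [0.0, 1.4, 3.9]
gripper_width: 0.0001
gripper_force: 2.3
```

play_rows:
  rows:
    - {"slide": [0, 0, 0.015], "delta_rot": [0, 0, 0], "fingers": -1}
    - {"slide": [0, 0, 0.015], "delta_rot": [0, 0, 0], "fingers": -1}
    - {"slide": [0, 0, 0], "delta_rot": [0, 0, 0], "fingers": -1}
    - {"slide": [0, 0, 0], "delta_rot": [0, 0, 0], "fingers": -1}

```text
time_s: 6.75
tcp_pos: [0.6428, 0.0992, 0.0924]
eef_rot: [-180.0, -0.1, -17.5]
contact_force: [-5.8, 0.5, 17.2]
gripper_width: 0.0005
gripper_force: 8.7
```

play_rows:
  rows:
    - {"slide": [0, 0, -0.15], "delta_rot": [0, 0, 0], "fingers": -1}
    - {"slide": [0, 0, -0.2], "delta_rot": [0, 0, 0], "fingers": -1}
    - {"slide": [0, 0, -0.2], "delta_rot": [0, 0, 0], "fingers": -1}

```text
time_s: 7.12
tcp_pos: [0.6416, 0.099, 0.1723]
eef_rot: [179.9, 0.1, -17.5]
contact_force: [0.3, -0.5, -0.3]
gripper_width: 0.0002
gripper_force: 0.0
```

```bash
python3 go.py .6337,-.1685,.17,-101
```

```text
at [0.6416 0.099  0.1723] [ 1.7994e+02  1.1000e-01 -1.7540e+01] j [ 26.  19.  -4.  -0. -68.  47.]
19 rows
[0.026, 0.09, 0.001] 0.958
[0.032, 0.088, 0.001] 0.958
[0.039, 0.085, 0.001] 0.958
[0.046, 0.082, 0.001] 0.958
[0.052, 0.078, 0.001] 0.958
[0.058, 0.074, 0.001] 0.958
[0.063, 0.07, 0.001] 0.958
[0.068, 0.065, 0.001] 0.958
[0.073, 0.059, 0.001] 0.958
[0.077, 0.053, 0.001] 0.958
[0.081, 0.047, 0.001] 0.958
[0.085, 0.041, 0.001] 0.958
[0.087, 0.034, 0.001] 0.958
[0.09, 0.028, 0.001] 0.958
[0.092, 0.021, 0.001] 0.958
[0.093, 0.013, 0.001] 0.958
[0.094, 0.006, 0.001] 0.958
[0.094, -0.001, 0.001] 0.958
[0.094, -0.008, 0.001] 0.958
```

play_rows:
  rows:
    - {"slide": [0.026, 0.09, 0], "delta_rot": [0, 0, 0.958], "fingers": -1}
    - {"slide": [0.032, 0.088, 0], "delta_rot": [0, 0, 0.958], "fingers": -1}
    - {"slide": [0.039, 0.085, 0], "delta_rot": [0, 0, 0.958], "fingers": -1}
    - {"slide": [0.046, 0.082, 0], "delta_rot": [0, 0, 0.958], "fingers": -1}
    - {"slide": [0.052, 0.078, 0], "delta_rot": [0, 0, 0.958], "fingers": -1}
    - {"slide": [0.058, 0.074, 0], "delta_rot": [0, 0, 0.958], "fingers": -1}
    - {"slide": [0.063, 0.07, 0], "delta_rot": [0, 0, 0.958], "fingers": -1}
    - {"slide": [0.068, 0.065, 0], "delta_rot": [0, 0, 0.958], "fingers": -1}

```text
time_s: 8.12
tcp_pos: [0.6384, -0.0139, 0.1715]
eef_rot: [179.9, 0.1, -52.8]
contact_force: [-0.4, 0.5, 0.7]
gripper_width: 0.0002
gripper_force: 0.0
```

play_rows:
  rows:
    - {"slide": [0.073, 0.059, 0], "delta_rot": [0, 0, 0.958], "fingers": 1}
    - {"slide": [0.077, 0.053, 0], "delta_rot": [0, 0, 0.958], "fingers": 1}
    - {"slide": [0.081, 0.047, 0], "delta_rot": [0, 0, 0.958], "fingers": 1}
    - {"slide": [0.085, 0.041, 0], "delta_rot": [0, 0, 0.958], "fingers": 1}
    - {"slide": [0.087, 0.034, 0], "delta_rot": [0, 0, 0.958], "fingers": 1}
    - {"slide": [0.09, 0.028, 0], "delta_rot": [0, 0, 0.958], "fingers": 1}
    - {"slide": [0.092, 0.021, 0], "delta_rot": [0, 0, 0.958], "fingers": 1}
    - {"slide": [0.093, 0.013, 0], "delta_rot": [0, 0, 0.958], "fingers": 1}

```text
time_s: 9.12
tcp_pos: [0.6353, -0.1264, 0.1715]
eef_rot: [179.9, 0.0, -87.9]
contact_force: [0.7, -0.1, 0.0]
gripper_width: 0.0748
gripper_force: 0.0
```

play_rows:
  rows:
    - {"slide": [0.094, 0.006, 0], "delta_rot": [0, 0, 0.958], "fingers": 1}
    - {"slide": [0.094, 0, 0], "delta_rot": [0, 0, 0.958], "fingers": 1}
    - {"slide": [0.094, -0.008, 0], "delta_rot": [0, 0, 0.958], "fingers": 1}
    - {"slide": [0, 0, 0], "delta_rot": [0, 0, 0], "fingers": 1}

```text
time_s: 9.62
tcp_pos: [0.634, -0.169, 0.1715]
eef_rot: [179.9, 0.0, -101.0]
contact_force: [-0.7, 0.8, 1.5]
gripper_width: 0.0876
gripper_force: 0.0
```

```bash
python3 go.py .6337,-.1685,.0465,-101; python3 - <<'E'
from m import *
S=cap('scene')
s=r.get_state();p=s['tcp_pos']+[0,0,.0395]; u=proj(S,p)
a=cv2.resize(S['image'][180:310,190:320],None,fx=4,fy=4,interpolation=cv2.INTER_CUBIC)
cv2.circle(a,(int((u[0]-190)*4),int((u[1]-180)*4)),3,(0,255,0),-1)
cv2.imwrite('pics/q1.png',a); print(u,s['gripper_width'])
E
```

```text
at [ 0.634  -0.169   0.1715] [ 179.89    0.   -101.02] j [  2.  19.  -3.  -0. -68. -13.]
3 rows
[-0.001, 0.001, 0.278] -0.001
[-0.001, 0.001, 0.278] -0.001
[-0.001, 0.001, 0.278] -0.001
[239.96671352 230.84070093] 0.08788306313392058
```

View pics/q1.png

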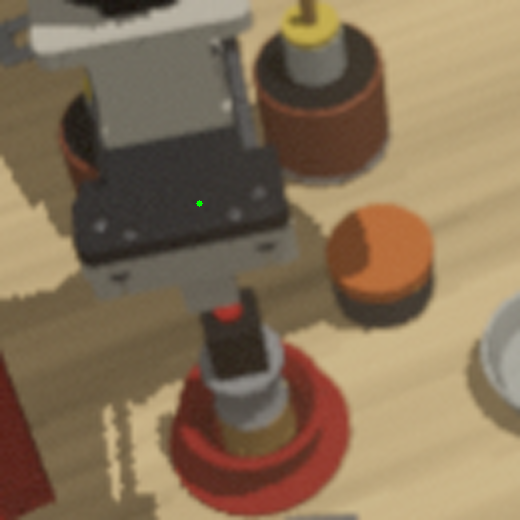

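Open fingers stand right over the gauge (crop (225,310)), with nothing in the way. Descend and grip.

play_rows:
  rows:
    - {"slide": [0, 0, 0.22], "delta_rot": [0, 0, 0], "fingers": 1}
    - {"slide": [0, 0, 0.22], "delta_rot": [0, 0, 0], "fingers": 1}
    - {"slide": [0, 0, 0.22], "delta_rot": [0, 0, 0], "fingers": 1}
    - {"slide": [0, 0, 0.16], "delta_rot": [0, 0, 0], "fingers": 1}
    - {"slide": [0, 0, 0], "delta_rot": [0, 0, 0], "fingers": 1}

```text
time_s: 10.3
tcp_pos: [0.633, -0.1677, 0.0473]
eef_rot: [179.7, -0.0, -100.9]
contact_force: [-0.4, -0.5, 0.2]
gripper_width: 0.0876
gripper_force: 0.0
```

play_rows:
  rows:
    - {"slide": [0, 0, 0], "delta_rot": [0, 0, 0], "fingers": -1}
    - {"slide": [0, 0, 0], "delta_rot": [0, 0, 0], "fingers": -1}
    - {"slide": [0, 0, 0], "delta_rot": [0, 0, 0], "fingers": -1}
    - {"slide": [0, 0, 0], "delta_rot": [0, 0, 0], "fingers": -1}
    - {"slide": [0, 0, 0], "delta_rot": [0, 0, 0], "fingers": -1}
    - {"slide": [0, 0, 0], "delta_rot": [0, 0, 0], "fingers": -1}
    - {"slide": [0, 0, 0], "delta_rot": [0, 0, 0], "fingers": -1}
  squeeze: 35

```text
time_s: 11.18
tcp_pos: [0.6345, -0.1684, 0.0494]
eef_rot: [180.0, -0.0, -101.0]
contact_force: [-0.8, 0.5, 0.8]
gripper_width: 0.0282
gripper_force: 34.9
```

play_rows:
  rows:
    - {"slide": [0, 0, -0.1], "delta_rot": [0, 0, 0], "fingers": -1}
    - {"slide": [0, 0, -0.2], "delta_rot": [0, 0, 0], "fingers": -1}
    - {"slide": [0, 0, -0.25], "delta_rot": [0, 0, 0], "fingers": -1}
    - {"slide": [-0.28, 0, -0.1], "delta_rot": [0, 0, 0], "fingers": -1}
    - {"slide": [-0.28, 0, 0], "delta_rot": [0, 0, 0], "fingers": -1}
    - {"slide": [-0.28, 0, 0], "delta_rot": [0, 0, 0], "fingers": -1}
    - {"slide": [-0.28, 0, 0], "delta_rot": [0, 0, 0], "fingers": -1}
    - {"slide": [0, 0, 0], "delta_rot": [0, 0, 0], "fingers": -1}

```text
time_s: 12.18
tcp_pos: [0.6671, -0.0006, 0.1476]
eef_rot: [-180.0, 0.0, -100.8]
contact_force: [-0.0, -0.8, -1.8]
gripper_width: 0.0278
gripper_force: 34.9
```

```bash
python3 go.py .667,-.0035,.049,-101; python3 - <<'E'
from m import *
S=cap('scene')
s=r.get_state();p=s['tcp_pos']-[0,0,.0434]; u=proj(S,p); v=proj(S,p+[0,0,.12])
print(p,u,v,s['gripper_width'])
a=cv2.resize(S['image'][150:310,250:410],None,fx=4,fy=4,interpolation=cv2.INTER_CUBIC)[:600]
for q,c in((u,(0,255,0)),(v,(255,0,255))): cv2.circle(a,(int((q[0]-250)*4),int((q[1]-150)*4)),3,c,-1)
cv2.imwrite('pics/q2.png',a)
E
```

```text
at [ 6.671e-01 -6.000e-04  1.476e-01] [-1.7998e+02  3.0000e-02 -1.0077e+02] j [ 17.  21.  -4.  -0. -65. -27.]
3 rows
[0.006, -0.001, 0.219] 0.017
[0.006, -0.001, 0.219] 0.017
[0.006, -0.001, 0.219] 0.017
[ 0.66677516 -0.00198346  0.10415823] [330.21082997 245.61927559] [330.95022085 208.1162252 ] 0.027809546639627647
```

View pics/q2.png

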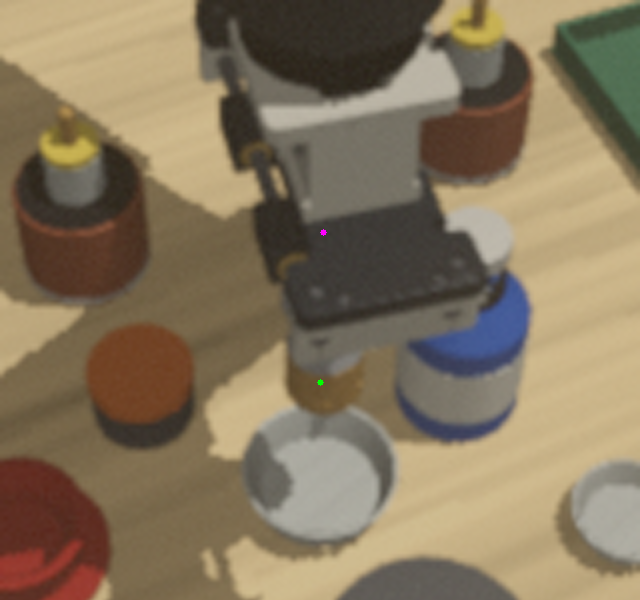

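The gauge is in the grip, nose at crop (325,395) above the dish. Dip it.

play_rows:
  rows:
    - {"slide": [0.01, 0, 0.22], "delta_rot": [0, 0, 0], "fingers": -1}
    - {"slide": [0, 0, 0.22], "delta_rot": [0, 0, 0], "fingers": -1}
    - {"slide": [0, 0, 0.16], "delta_rot": [0, 0, 0], "fingers": -1}
    - {"slide": [0, 0, 0.02], "delta_rot": [0, 0, 0], "fingers": -1}
    - {"slide": [0, 0, 0.02], "delta_rot": [0, 0, 0], "fingers": -1}
    - {"slide": [0, 0, 0], "delta_rot": [0, 0, 0], "fingers": -1}
    - {"slide": [0, 0, 0], "delta_rot": [0, 0, 0], "fingers": -1}

```text
time_s: 13.1
tcp_pos: [0.6669, -0.0049, 0.0521]
eef_rot: [-179.9, 0.0, -101.0]
contact_force: [-0.2, -0.9, -1.8]
gripper_width: 0.0282
gripper_force: 34.9
```

play_rows:
  rows:
    - {"slide": [0, 0, 0.02], "delta_rot": [0, 0, 0], "fingers": -1}
    - {"slide": [0, 0, 0.02], "delta_rot": [0, 0, 0], "fingers": -1}
    - {"slide": [0, 0, 0], "delta_rot": [0, 0, 0], "fingers": -1}
    - {"slide": [0, 0, 0], "delta_rot": [0, 0, 0], "fingers": -1}

```text
time_s: 13.6
tcp_pos: [0.6666, -0.0048, 0.0472]
eef_rot: [-179.9, 0.0, -100.9]
contact_force: [-6.4, 0.9, 12.4]
gripper_width: 0.0279
gripper_force: 35.0
```

play_rows:
  rows:
    - {"slide": [0, 0, -0.2], "delta_rot": [0, 0, 0], "fingers": -1}
    - {"slide": [0, 0, -0.25], "delta_rot": [0, 0, 0], "fingers": -1}
    - {"slide": [0, 0, -0.25], "delta_rot": [0, 0, 0], "fingers": -1}
    - {"slide": [0, 0, -0.25], "delta_rot": [0, 0, 0], "fingers": -1}
    - {"slide": [0, 0, -0.1], "delta_rot": [0, 0, 0], "fingers": -1}
    - {"slide": [0, 0, 0], "delta_rot": [0, 0, 0], "fingers": -1}

```text
time_s: 14.35
tcp_pos: [0.6666, -0.0047, 0.2028]
eef_rot: [-179.9, 0.0, -101.0]
contact_force: [-0.6, 0.4, -3.6]
gripper_width: 0.0278
gripper_force: 34.9
```

```bash
cat > yel.py <<'E'
from m import *
def yel(z=.108):
    out=[]
    for n in('top','scene'):
        c=cap(n)
        for k in comp(c,[22,120,70],[34,255,255],25):
            if cv2.contourArea(k)>300: continue
            (u,v),(w,h),a=cv2.minAreaRect(k); X=onz(c,(u,v),z)
            if 0.35<X[0]<.85 and abs(X[1])<.5: out.append((n,cv2.contourArea(k),X.round(4)[:2].tolist()))
    return out
if __name__=='__main__':
    for o in yel(): print(*o)
E
python3 yel.py; python3 go.py .4700,.204,.205,-101
```

```text
top 111.0 [0.4455, -0.1776]
top 111.5 [0.4539, -0.0595]
scene 101.0 [0.446, -0.1774]
scene 89.0 [0.4549, -0.0619]
scene 74.0 [0.4706, 0.2023]
at [ 0.6654 -0.0049  0.2005] [ 1.7985e+02 -3.0000e-02 -1.0097e+02] j [ 16.  19.   1.  -0. -72. -27.]
6 rows
[-0.187, 0.257, -0.005] 0.001
[-0.187, 0.257, -0.005] 0.001
[-0.187, 0.257, -0.005] 0.001
[-0.186, 0.257, -0.005] 0.001
[-0.186, 0.257, -0.005] 0.001
[-0.186, 0.257, -0.005] 0.001
```

play_rows:
  rows:
    - {"slide": [-0.187, 0.257, -0.02], "delta_rot": [0, 0, 0], "fingers": -1}
    - {"slide": [-0.187, 0.257, 0], "delta_rot": [0, 0, 0], "fingers": -1}
    - {"slide": [-0.187, 0.257, 0], "delta_rot": [0, 0, 0], "fingers": -1}
    - {"slide": [-0.186, 0.257, 0], "delta_rot": [0, 0, 0], "fingers": -1}
    - {"slide": [-0.186, 0.257, 0], "delta_rot": [0, 0, 0], "fingers": -1}
    - {"slide": [-0.186, 0.257, 0], "delta_rot": [0, 0, 0], "fingers": -1}
    - {"slide": [0, 0, 0], "delta_rot": [0, 0, 0], "fingers": -1}
    - {"slide": [0, 0, 0], "delta_rot": [0, 0, 0], "fingers": -1}

```text
time_s: 15.45
tcp_pos: [0.4707, 0.2035, 0.2044]
eef_rot: [179.9, -0.1, -100.9]
contact_force: [-0.3, -0.2, -2.5]
gripper_width: 0.0278
gripper_force: 34.9
```

```bash
python3 yel.py; python3 go.py .4700,.204,.178,-101
```

```text
top 111.0 [0.4455, -0.1776]
top 110.0 [0.4539, -0.0595]
scene 98.0 [0.446, -0.1774]
scene 101.5 [0.4534, -0.0613]
scene 75.0 [0.4706, 0.2023]
at [0.4714 0.203  0.2047] [ 1.7995e+02 -7.0000e-02 -1.0100e+02] j [ 45.   5. -18.   0. -68. -56.]
1 rows
[-0.005, 0.01, 0.178] 0.0
```

play_rows:
  rows:
    - {"slide": [0, 0, 0.1], "delta_rot": [0, 0, 0], "fingers": -1}
    - {"slide": [0, 0, 0.07], "delta_rot": [0, 0, 0], "fingers": -1}
    - {"slide": [0, 0, 0.04], "delta_rot": [0, 0, 0], "fingers": -1}
    - {"slide": [0, 0, 0.04], "delta_rot": [0, 0, 0], "fingers": -1}
    - {"slide": [0, 0, 0], "delta_rot": [0, 0, 0], "fingers": -1}
    - {"slide": [0, 0, 0], "delta_rot": [0, 0, 0], "fingers": -1}

```text
time_s: 16.3
tcp_pos: [0.4714, 0.2039, 0.1683]
eef_rot: [-180.0, 0.0, -100.9]
contact_force: [0.7, -0.2, -2.7]
gripper_width: 0.0279
gripper_force: 34.9
```

play_rows:
  rows:
    - {"slide": [0, 0, 0.04], "delta_rot": [0, 0, 0], "fingers": -1}
    - {"slide": [0, 0, 0.04], "delta_rot": [0, 0, 0], "fingers": -1}
    - {"slide": [0, 0, 0], "delta_rot": [0, 0, 0], "fingers": -1}
    - {"slide": [0, 0, 0], "delta_rot": [0, 0, 0], "fingers": -1}

```text
time_s: 16.8
tcp_pos: [0.4711, 0.2038, 0.156]
eef_rot: [180.0, -0.0, -100.9]
contact_force: [-1.0, 0.5, -1.9]
gripper_width: 0.0279
gripper_force: 34.9
```

play_rows:
  rows:
    - {"slide": [0, 0, 0.03], "delta_rot": [0, 0, 0], "fingers": -1}
    - {"slide": [0, 0, 0.02], "delta_rot": [0, 0, 0], "fingers": -1}
    - {"slide": [0, 0, 0], "delta_rot": [0, 0, 0], "fingers": -1}
    - {"slide": [0, 0, 0], "delta_rot": [0, 0, 0], "fingers": -1}

```text
time_s: 17.3
tcp_pos: [0.4712, 0.2038, 0.1484]
eef_rot: [180.0, -0.0, -101.0]
contact_force: [-0.0, 0.9, -0.6]
gripper_width: 0.0275
gripper_force: 34.9
```

play_rows:
  rows:
    - {"slide": [0, 0, 0.02], "delta_rot": [0, 0, 0], "fingers": -1}
    - {"slide": [0, 0, 0], "delta_rot": [0, 0, 0], "fingers": -1}
    - {"slide": [0, 0, 0], "delta_rot": [0, 0, 0], "fingers": -1}

```text
time_s: 17.68
tcp_pos: [0.4712, 0.2038, 0.1454]
eef_rot: [180.0, -0.0, -101.0]
contact_force: [-1.0, -0.3, -0.1]
gripper_width: 0.0276
gripper_force: 34.9
```

play_rows:
  rows:
    - {"slide": [0, 0, 0.015], "delta_rot": [0, 0, 0], "fingers": -1}
    - {"slide": [0, 0, 0], "delta_rot": [0, 0, 0], "fingers": -1}
    - {"slide": [0, 0, 0], "delta_rot": [0, 0, 0], "fingers": -1}

```text
time_s: 18.05
tcp_pos: [0.4716, 0.204, 0.1451]
eef_rot: [-179.9, 0.0, -100.9]
contact_force: [-5.2, 0.5, 14.0]
gripper_width: 0.0276
gripper_force: 35.0
```

play_rows:
  rows:
    - {"slide": [0, 0, 0.01], "delta_rot": [0, 0, 0], "fingers": -1}
    - {"slide": [0, 0, 0], "delta_rot": [0, 0, 0], "fingers": -1}
    - {"slide": [0, 0, 0], "delta_rot": [0, 0, 0], "fingers": -1}

```text
time_s: 18.42
tcp_pos: [0.4721, 0.2042, 0.1451]
eef_rot: [-179.8, 0.1, -100.9]
contact_force: [-7.8, -1.1, 26.6]
gripper_width: 0.028
gripper_force: 35.1
```

```bash
cat > rod.py <<'E'
from m import *
def run():
    s=r.get_state(); g=s['tcp_pos']-[0,0,.0431]
    for n in('scene','top'):
        c=cap(n); u=[proj(c,g+[0,0,.12+k]).round(1).tolist() for k in(0,.004,.018)]
        print(n,'tip px for rod 0,4,18:',u)
        for k in comp(c,[0,130,50],[8,255,255],2)+comp(c,[172,130,50],[180,255,255],2):
            (x,y),_=cv2.minEnclosingCircle(k)
            if abs(x-u[0][0])<25 and abs(y-u[0][1])<30: print('  red',cv2.contourArea(k),round(x,1),round(y,1),cv2.boundingRect(k))
    return c
if __name__=='__main__':
    run(); c=cap('scene'); s=r.get_state(); u=proj(c,s['tcp_pos']+[0,0,.08]).astype(int)
    import sys
    cv2.imwrite(sys.argv[1],cv2.resize(c['image'][max(0,u[1]-35):u[1]+40,max(0,u[0]-40):u[0]+40],None,fx=7,fy=7,interpolation=cv2.INTER_CUBIC))
E
python3 rod.py pics/r1.png
```

```text
scene tip px for rod 0,4,18: [[374.2, 119.7], [374.3, 118.3], [374.9, 113.2]]
top tip px for rod 0,4,18: [[234.8, 221.9], [234.5, 221.8], [233.4, 221.8]]
```

play_rows:
  rows:
    - {"slide": [0, 0, -0.025], "delta_rot": [0, 0, 0], "fingers": -1}
    - {"slide": [0, 0, 0], "delta_rot": [0, 0, 0], "fingers": -1}
    - {"slide": [0, 0, 0], "delta_rot": [0, 0, 0], "fingers": -1}
    - {"slide": [0, 0, 0], "delta_rot": [0, 0, 0], "fingers": -1}

```text
time_s: 19.08
tcp_pos: [0.4713, 0.2039, 0.1453]
eef_rot: [180.0, -0.0, -101.0]
contact_force: [0.1, 0.1, 0.5]
gripper_width: 0.0279
gripper_force: 34.9
```

```bash
cat > f.py <<'E'
from m import *
F=[]
for i in range(6):
    cap('scene'); s=r.get_state(); F.append(np.r_[s['contact_force'],s['tcp_pos'][2],s['joint_torque'][1:3]])
F=np.array(F); print('F',F.mean(0).round(4),'sd',F.std(0).round(3))
E
python3 f.py
```

```text
F [  0.898    0.7578  -0.534    0.1453 -37.3352  26.1945] sd [0.427 0.451 0.411 0.    0.039 0.128]
```

play_rows:
  rows:
    - {"slide": [0, 0, -0.1], "delta_rot": [0, 0, 0], "fingers": -1}
    - {"slide": [0, 0, -0.2], "delta_rot": [0, 0, 0], "fingers": -1}
    - {"slide": [0, 0, -0.1], "delta_rot": [0, 0, 0], "fingers": -1}
    - {"slide": [0, 0, 0], "delta_rot": [0, 0, 0], "fingers": -1}

```text
time_s: 19.88
tcp_pos: [0.4715, 0.2041, 0.2066]
eef_rot: [-179.9, 0.1, -101.0]
contact_force: [0.4, -0.2, -2.6]
gripper_width: 0.0279
gripper_force: 34.9
```

```bash
python3 f.py; python3 yel.py; python3 go.py .4536,-.0604,.205,-15
```

```text
F [ -0.2939   0.2317  -2.7897   0.2047 -37.0291  30.2285] sd [0.473 0.234 0.324 0.    0.344 0.4  ]
top 111.0 [0.4455, -0.1776]
top 110.0 [0.4539, -0.0595]
scene 98.0 [0.446, -0.1774]
scene 99.5 [0.4534, -0.0613]
at [0.4709 0.2036 0.2049] [ 1.7996e+02 -5.0000e-02 -1.0095e+02] j [ 45.   5. -18.  -0. -68. -56.]
20 rows
[0.087, -0.011, 0.0] -0.938
[0.088, -0.004, 0.0] -0.938
[0.088, 0.002, 0.0] -0.938
[0.088, 0.009, 0.0] -0.938
[0.087, 0.015, 0.0] -0.938
[0.085, 0.022, 0.0] -0.938
[0.084, 0.028, 0.0] -0.938
[0.081, 0.034, 0.0] -0.938
[0.078, 0.04, 0.0] -0.938
[0.075, 0.046, 0.0] -0.938
[0.072, 0.052, 0.0] -0.938
[0.067, 0.057, 0.0] -0.938
[0.063, 0.062, 0.0] -0.938
[0.058, 0.066, 0.0] -0.938
[0.053, 0.07, 0.0] -0.938
[0.048, 0.074, 0.0] -0.938
[0.042, 0.078, 0.0] -0.938
[0.036, 0.08, 0.0] -0.938
[0.03, 0.083, 0.0] -0.938
[0.024, 0.085, 0.0] -0.938
```

play_rows:
  rows:
    - {"slide": [0.087, -0.011, 0], "delta_rot": [0, 0, -0.938], "fingers": -1}
    - {"slide": [0.088, -0.004, 0], "delta_rot": [0, 0, -0.938], "fingers": -1}
    - {"slide": [0.088, 0.002, 0], "delta_rot": [0, 0, -0.938], "fingers": -1}
    - {"slide": [0.088, 0.009, 0], "delta_rot": [0, 0, -0.938], "fingers": -1}
    - {"slide": [0.087, 0.015, 0], "delta_rot": [0, 0, -0.938], "fingers": -1}
    - {"slide": [0.085, 0.022, 0], "delta_rot": [0, 0, -0.938], "fingers": -1}
    - {"slide": [0.084, 0.028, 0], "delta_rot": [0, 0, -0.938], "fingers": -1}

```text
time_s: 21.15
tcp_pos: [0.4649, 0.111, 0.2053]
eef_rot: [180.0, -0.0, -70.7]
contact_force: [-0.0, -0.6, -2.0]
gripper_width: 0.0278
gripper_force: 34.9
```

play_rows:
  rows:
    - {"slide": [0.081, 0.034, 0], "delta_rot": [0, 0, -0.938], "fingers": -1}
    - {"slide": [0.078, 0.04, 0], "delta_rot": [0, 0, -0.938], "fingers": -1}
    - {"slide": [0.075, 0.046, 0], "delta_rot": [0, 0, -0.938], "fingers": -1}
    - {"slide": [0.072, 0.052, 0], "delta_rot": [0, 0, -0.938], "fingers": -1}
    - {"slide": [0.067, 0.057, 0], "delta_rot": [0, 0, -0.938], "fingers": -1}
    - {"slide": [0.063, 0.062, 0], "delta_rot": [0, 0, -0.938], "fingers": -1}
    - {"slide": [0.058, 0.066, 0], "delta_rot": [0, 0, -0.938], "fingers": -1}

```text
time_s: 22.02
tcp_pos: [0.4588, 0.0187, 0.2053]
eef_rot: [180.0, 0.0, -40.6]
contact_force: [-0.1, -0.5, -2.0]
gripper_width: 0.0275
gripper_force: 34.9
```

play_rows:
  rows:
    - {"slide": [0.053, 0.07, 0], "delta_rot": [0, 0, -0.938], "fingers": -1}
    - {"slide": [0.048, 0.074, 0], "delta_rot": [0, 0, -0.938], "fingers": -1}
    - {"slide": [0.042, 0.078, 0], "delta_rot": [0, 0, -0.938], "fingers": -1}
    - {"slide": [0.036, 0.08, 0], "delta_rot": [0, 0, -0.938], "fingers": -1}
    - {"slide": [0.03, 0.083, 0], "delta_rot": [0, 0, -0.938], "fingers": -1}
    - {"slide": [0.024, 0.085, 0], "delta_rot": [0, 0, -0.938], "fingers": -1}
    - {"slide": [0, 0, 0], "delta_rot": [0, 0, 0], "fingers": -1}
    - {"slide": [0, 0, 0], "delta_rot": [0, 0, 0], "fingers": -1}

```text
time_s: 23.02
tcp_pos: [0.4539, -0.0599, 0.2054]
eef_rot: [-180.0, 0.0, -15.1]
contact_force: [0.5, 0.1, -1.5]
gripper_width: 0.0278
gripper_force: 34.9
```

```bash
python3 yel.py; python3 rod.py pics/r2.png; python3 go.py .4536,-.0604,.168,-15
```

```text
scene 101.0 [0.4474, -0.1782]
scene 79.0 [0.4549, -0.0619]
scene tip px for rod 0,4,18: [[258.8, 126.2], [258.6, 124.6], [257.7, 119.0]]
  red 23.5 258.5 126.5 (255, 125, 8, 6)
top tip px for rod 0,4,18: [[340.9, 229.3], [341.0, 229.3], [341.4, 229.4]]
at [ 0.454  -0.0597  0.2055] [180.     0.   -14.96] j [ 17.  -1. -24.  -0. -68.  58.]
1 rows
[-0.001, 0.005, 0.25] 0.01
```

play_rows:
  rows:
    - {"slide": [0, 0.005, 0.12], "delta_rot": [0, 0, 0], "fingers": -1}
    - {"slide": [0, 0, 0.08], "delta_rot": [0, 0, 0], "fingers": -1}
    - {"slide": [0, 0, 0.06], "delta_rot": [0, 0, 0], "fingers": -1}
    - {"slide": [0, 0, 0.06], "delta_rot": [0, 0, 0], "fingers": -1}
    - {"slide": [0, 0, 0.03], "delta_rot": [0, 0, 0], "fingers": -1}
    - {"slide": [0, 0, 0.03], "delta_rot": [0, 0, 0], "fingers": -1}
    - {"slide": [0, 0, 0], "delta_rot": [0, 0, 0], "fingers": -1}

```text
time_s: 24.15
tcp_pos: [0.4539, -0.0608, 0.1488]
eef_rot: [180.0, -0.0, -15.0]
contact_force: [-2.8, 0.1, 4.3]
gripper_width: 0.0279
gripper_force: 34.9
```

play_rows:
  rows:
    - {"slide": [0, 0, 0.02], "delta_rot": [0, 0, 0], "fingers": -1}
    - {"slide": [0, 0, 0.01], "delta_rot": [0, 0, 0], "fingers": -1}
    - {"slide": [0, 0, 0], "delta_rot": [0, 0, 0], "fingers": -1}
    - {"slide": [0, 0, 0], "delta_rot": [0, 0, 0], "fingers": -1}

```text
time_s: 24.65
tcp_pos: [0.4542, -0.0609, 0.1451]
eef_rot: [180.0, -0.1, -14.9]
contact_force: [-5.0, 0.5, 8.7]
gripper_width: 0.0281
gripper_force: 35.0
```

```bash
python3 rod.py pics/r3.png; python3 f.py
```

```text
scene tip px for rod 0,4,18: [[261.7, 148.9], [261.5, 147.5], [260.7, 142.5]]
top tip px for rod 0,4,18: [[339.7, 229.1], [339.8, 229.1], [340.2, 229.1]]
F [ -4.3954   0.6134   9.4948   0.1451 -25.526   25.6167] sd [0.637 0.267 0.685 0.    0.001 0.   ]
```

```bash
cat > col.py <<'E'
from m import *
s=r.get_state(); g=s['tcp_pos']-[0,0,.0431]; c=cap('scene')
for k in range(104,146,4):
    u=proj(c,g+[0,0,k/1000]); x,y=np.round(u).astype(int); print(k,u.round(1),c['image'][y,x-2:x+3].tolist())
E
python3 col.py
```

```text
104 [262.5 154.5] [[24, 32, 38], [27, 33, 38], [22, 31, 37], [29, 35, 38], [29, 36, 40]]
108 [262.3 153.1] [[26, 34, 39], [36, 42, 48], [32, 39, 44], [27, 33, 40], [22, 29, 38]]
112 [262.1 151.7] [[58, 66, 69], [69, 77, 83], [68, 75, 80], [52, 60, 64], [31, 38, 44]]
116 [261.9 150.3] [[68, 81, 75], [69, 85, 76], [67, 84, 76], [64, 76, 73], [48, 56, 60]]
120 [261.7 148.9] [[66, 83, 72], [69, 86, 75], [63, 83, 70], [57, 73, 64], [42, 55, 52]]
124 [261.5 147.5] [[83, 102, 114], [85, 94, 100], [84, 92, 99], [82, 90, 97], [73, 84, 92]]
128 [261.2 146.1] [[75, 96, 125], [61, 70, 96], [62, 69, 94], [63, 73, 95], [78, 100, 118]]
132 [261.  144.6] [[49, 66, 104], [31, 37, 87], [33, 38, 88], [44, 53, 91], [71, 98, 124]]
136 [260.8 143.2] [[46, 50, 56], [43, 49, 55], [44, 49, 59], [41, 47, 59], [47, 55, 67]]
140 [260.6 141.7] [[52, 55, 58], [53, 55, 61], [56, 58, 60], [51, 56, 58], [52, 56, 59]]
144 [260.3 140.2] [[105, 143, 162], [106, 144, 164], [104, 139, 158], [89, 119, 136], [80, 106, 122]]
```

play_rows:
  rows:
    - {"slide": [0, 0, -0.01], "delta_rot": [0, 0, 0], "fingers": -1}
    - {"slide": [0, 0, -0.01], "delta_rot": [0, 0, 0], "fingers": -1}
    - {"slide": [0, 0, 0], "delta_rot": [0, 0, 0], "fingers": -1}

```text
time_s: 25.52
tcp_pos: [0.4539, -0.0608, 0.1473]
eef_rot: [180.0, -0.0, -15.0]
contact_force: [-2.4, -0.1, 4.4]
gripper_width: 0.0278
gripper_force: 35.0
```

```bash
python3 f.py
```

```text
F [ -2.1524  -0.7135   3.9965   0.1471 -27.638   26.6832] sd [0.46  0.277 0.503 0.    0.033 0.059]
```

play_rows:
  rows:
    - {"slide": [0, 0, -0.12], "delta_rot": [0, 0, 0], "fingers": -1}
    - {"slide": [0, 0, -0.27], "delta_rot": [0, 0, 0], "fingers": -1}
    - {"slide": [0.05, 0.255, 0], "delta_rot": [0, 0, 0], "fingers": -1}
    - {"slide": [0.05, 0.255, 0], "delta_rot": [0, 0, 0], "fingers": -1}
    - {"slide": [0.05, 0.255, 0], "delta_rot": [0, 0, 0], "fingers": -1}
    - {"slide": [0, 0, 0], "delta_rot": [0, 0, 0], "fingers": -1}
    - {"slide": [0, 0, 0], "delta_rot": [0, 0, 0], "fingers": -1}

```text
time_s: 26.7
tcp_pos: [0.4457, -0.1772, 0.2048]
eef_rot: [-180.0, 0.0, -15.0]
contact_force: [0.0, 0.4, -2.7]
gripper_width: 0.0278
gripper_force: 35.0
```

```bash
python3 yel.py; python3 go.py .4457,-.1776,.1455,-15
```

```text
scene 95.0 [0.4474, -0.1782]
at [ 0.4459 -0.1767  0.2052] [-1.7998e+02  2.0000e-02 -1.4930e+01] j [  2.   1. -21.  -0. -68.  73.]
2 rows
[0.0, 0.003, 0.199] 0.007
[0.0, 0.003, 0.199] 0.007
```

play_rows:
  rows:
    - {"slide": [0, 0.006, 0.12], "delta_rot": [0, 0, 0], "fingers": -1}
    - {"slide": [0, 0, 0.08], "delta_rot": [0, 0, 0], "fingers": -1}
    - {"slide": [0, 0, 0.06], "delta_rot": [0, 0, 0], "fingers": -1}
    - {"slide": [0, 0, 0.06], "delta_rot": [0, 0, 0], "fingers": -1}
    - {"slide": [0, 0, 0.03], "delta_rot": [0, 0, 0], "fingers": -1}
    - {"slide": [0, 0, 0.03], "delta_rot": [0, 0, 0], "fingers": -1}
    - {"slide": [0, 0, 0], "delta_rot": [0, 0, 0], "fingers": -1}

```text
time_s: 27.68
tcp_pos: [0.4457, -0.1783, 0.1485]
eef_rot: [-180.0, -0.0, -15.0]
contact_force: [0.5, 0.8, -0.4]
gripper_width: 0.0278
gripper_force: 35.0
```

play_rows:
  rows:
    - {"slide": [0, 0, 0.02], "delta_rot": [0, 0, 0], "fingers": -1}
    - {"slide": [0, 0, 0.01], "delta_rot": [0, 0, 0], "fingers": -1}
    - {"slide": [0, 0, 0], "delta_rot": [0, 0, 0], "fingers": -1}
    - {"slide": [0, 0, 0], "delta_rot": [0, 0, 0], "fingers": -1}

```text
time_s: 28.18
tcp_pos: [0.4461, -0.1785, 0.1451]
eef_rot: [180.0, -0.1, -14.9]
contact_force: [-3.0, 2.5, 8.5]
gripper_width: 0.0279
gripper_force: 35.0
```

```bash
python3 col.py; python3 f.py
```

```text
104 [208.4 168.8] [[24, 27, 31], [23, 27, 30], [27, 29, 32], [24, 28, 33], [20, 28, 32]]
108 [208.  167.5] [[40, 45, 50], [48, 53, 58], [39, 45, 48], [27, 34, 37], [22, 25, 30]]
112 [207.6 166.1] [[61, 67, 85], [65, 72, 88], [62, 69, 77], [40, 45, 51], [23, 29, 32]]
116 [207.2 164.7] [[32, 39, 82], [44, 50, 91], [47, 53, 90], [52, 57, 87], [44, 48, 68]]
120 [206.7 163.3] [[24, 28, 92], [25, 29, 91], [20, 27, 91], [20, 27, 88], [26, 29, 75]]
124 [206.3 161.9] [[23, 30, 90], [24, 30, 93], [25, 32, 94], [23, 29, 91], [21, 26, 90]]
128 [205.9 160.4] [[63, 86, 108], [59, 80, 107], [50, 69, 102], [47, 67, 102], [53, 75, 104]]
132 [205.5 159. ] [[57, 74, 85], [55, 75, 88], [54, 74, 87], [50, 70, 86], [54, 77, 95]]
136 [205.  157.6] [[49, 55, 57], [50, 58, 63], [48, 55, 62], [47, 56, 61], [49, 59, 67]]
140 [204.6 156.1] [[56, 58, 61], [54, 56, 59], [52, 56, 58], [56, 58, 61], [55, 56, 58]]
144 [204.2 154.7] [[60, 79, 90], [55, 69, 80], [52, 66, 75], [56, 68, 77], [55, 63, 68]]
F [ -2.6334   2.4517   8.5483   0.1451 -28.9532  25.2687] sd [0.372 0.529 0.394 0.    0.003 0.   ]
```

play_rows:
  rows:
    - {"slide": [0, 0, -0.12], "delta_rot": [0, 0, 0], "fingers": -1}
    - {"slide": [0, 0, -0.28], "delta_rot": [0, 0, 0], "fingers": -1}
    - {"slide": [0.298, -0.098, 0], "delta_rot": [0, 0, 0], "fingers": -1}
    - {"slide": [0.298, -0.098, 0], "delta_rot": [0, 0, 0], "fingers": -1}
    - {"slide": [0.298, -0.098, 0], "delta_rot": [0, 0, 0], "fingers": -1}
    - {"slide": [0.298, -0.098, 0], "delta_rot": [0, 0, 0], "fingers": -1}
    - {"slide": [0, 0, 0], "delta_rot": [0, 0, 0], "fingers": -1}
    - {"slide": [0, 0, 0], "delta_rot": [0, 0, 0], "fingers": -1}

```text
time_s: 29.52
tcp_pos: [0.6331, -0.1677, 0.2028]
eef_rot: [180.0, 0.1, -15.0]
contact_force: [0.0, -0.2, -2.3]
gripper_width: 0.0275
gripper_force: 35.0
```

```bash
python3 go.py .634,-.168,.052,-15; python3 rod.py pics/r5.png; python3 - <<'E'
from m import *
# flush collars: yellow-ish near hub tops
for n in('top','scene'):
    c=cap(n)
    for X in((.4698,.2043,.102),(.4536,-.0604,.102),(.4457,-.1776,.102)):
        u=proj(c,X).round().astype(int); p=c['image'][u[1]-4:u[1]+5,u[0]-4:u[0]+5]
        h=cv2.cvtColor(p,cv2.COLOR_BGR2HSV); print(n,X,u,'yellow px',int(((h[...,0]>20)&(h[...,0]<36)&(h[...,1]>100)).sum()),np.median(h.reshape(-1,3),0))
E
```

```text
at [ 0.6331 -0.1677  0.2028] [ 1.7997e+02  1.1000e-01 -1.4970e+01] j [  2.  18.  -1.  -0. -71.  73.]
4 rows
[0.002, 0.0, 0.251] 0.001
[0.002, 0.0, 0.251] 0.001
[0.002, 0.0, 0.251] 0.001
[0.002, 0.0, 0.251] 0.001
scene tip px for rod 0,4,18: [[233.9, 205.6], [233.5, 204.1], [232.1, 198.5]]
  red 38.5 233.8 206.8 (230, 204, 9, 7)
top tip px for rod 0,4,18: [[385.0, 155.3], [385.3, 155.0], [386.3, 154.0]]
  red 527.5 369.2 170.1 (354, 158, 32, 29)
top (0.4698, 0.2043, 0.102) [243 223] yellow px 0 [ 48.   8. 226.]
top (0.4536, -0.0604, 0.102) [337 229] yellow px 0 [17. 67. 55.]
top (0.4457, -0.1776, 0.102) [378 232] yellow px 0 [ 53.  10. 125.]
scene (0.4698, 0.2043, 0.102) [369 158] yellow px 0 [ 24.  28. 159.]
scene (0.4536, -0.0604, 0.102) [268 187] yellow px 0 [ 21.  34. 121.]
scene (0.4457, -0.1776, 0.102) [218 201] yellow px 1 [18. 43. 58.]
```

play_rows:
  rows:
    - {"slide": [0.004, 0, 0.25], "delta_rot": [0, 0, 0], "fingers": -1}
    - {"slide": [0, 0, 0.25], "delta_rot": [0, 0, 0], "fingers": -1}
    - {"slide": [0, 0, 0.25], "delta_rot": [0, 0, 0], "fingers": -1}
    - {"slide": [0, 0, 0.15], "delta_rot": [0, 0, 0], "fingers": -1}
    - {"slide": [0, 0, 0.05], "delta_rot": [0, 0, 0], "fingers": -1}
    - {"slide": [0, 0, 0.04], "delta_rot": [0, 0, 0], "fingers": -1}
    - {"slide": [0, 0, 0], "delta_rot": [0, 0, 0], "fingers": -1}
    - {"slide": [0, 0, 0], "delta_rot": [0, 0, 0], "fingers": -1}

```text
time_s: 30.78
tcp_pos: [0.6347, -0.1678, 0.0565]
eef_rot: [-180.0, -0.1, -15.0]
contact_force: [0.7, -0.0, -1.8]
gripper_width: 0.028
gripper_force: 35.0
```

play_rows:
  rows:
    - {"slide": [0, 0, 0.02], "delta_rot": [0, 0, 0], "fingers": -1}
    - {"slide": [0, 0, 0.02], "delta_rot": [0, 0, 0], "fingers": -1}
    - {"slide": [0, 0, 0], "delta_rot": [0, 0, 0], "fingers": -1}
    - {"slide": [0, 0, 0], "delta_rot": [0, 0, 0], "fingers": -1}

```text
time_s: 31.28
tcp_pos: [0.634, -0.1678, 0.0494]
eef_rot: [180.0, 0.0, -15.0]
contact_force: [-0.3, -0.1, -2.7]
gripper_width: 0.0279
gripper_force: 35.0
```

play_rows:
  rows:
    - {"slide": [0, 0, 0.007], "delta_rot": [0, 0, 0], "fingers": -1}
    - {"slide": [0, 0, 0], "delta_rot": [0, 0, 0], "fingers": 1}
    - {"slide": [0, 0, 0], "delta_rot": [0, 0, 0], "fingers": 1}
    - {"slide": [0, 0, 0], "delta_rot": [0, 0, 0], "fingers": 1}
    - {"slide": [0, 0, 0], "delta_rot": [0, 0, 0], "fingers": 1}
    - {"slide": [0, 0, 0], "delta_rot": [0, 0, 0], "fingers": 1}
    - {"slide": [0, 0, 0], "delta_rot": [0, 0, 0], "fingers": 1}
    - {"slide": [0, 0, 0], "delta_rot": [0, 0, 0], "fingers": 1}

```text
time_s: 32.28
tcp_pos: [0.6341, -0.1678, 0.0484]
eef_rot: [-180.0, 0.0, -15.0]
contact_force: [0.8, 0.6, 0.1]
gripper_width: 0.0866
gripper_force: 0.0
```

play_rows:
  rows:
    - {"slide": [0, 0, -0.2], "delta_rot": [0, 0, 0], "fingers": 1}
    - {"slide": [0, 0, -0.3], "delta_rot": [0, 0, 0], "fingers": 1}
    - {"slide": [0, 0, -0.3], "delta_rot": [0, 0, 0], "fingers": 1}
    - {"slide": [0, 0, -0.2], "delta_rot": [0, 0, 0], "fingers": 1}
    - {"slide": [0, 0, 0], "delta_rot": [0, 0, 0], "fingers": 1}

```text
time_s: 32.9
tcp_pos: [0.6357, -0.168, 0.2018]
eef_rot: [-179.9, -0.3, -15.0]
contact_force: [-0.1, -0.5, -1.0]
gripper_width: 0.0879
gripper_force: 0.0
```

```bash
python3 - <<'E'
from m import *
T=cap('top');S=cap('scene')
for c in (S,T):
  for k in comp(c,[0,130,50],[8,255,255],8):
    (x,y),R=cv2.minEnclosingCircle(k)
    if R<8: print('red',round(x,1),round(y,1),round(R,1),onz(c,(x,y),.126).round(4))
# bare drum tops: silver hub + dark top; brown body mask
for n,c in(('top',T),('scene',S)):
  for k in comp(c,[0,90,25],[12,190,130],60):
    (x,y),R=cv2.minEnclosingCircle(k); print(n,'brown',cv2.contourArea(k),round(x,1),round(y,1),round(R,1),onz(c,(x,y),.07 if n=='top' else .035).round(3))
a=cv2.resize(T['image'][190:260,215:405],None,fx=4,fy=4,interpolation=cv2.INTER_CUBIC)
b=cv2.resize(S['image'][130:245,190:400],None,fx=760/210,fy=2.8*1.0,interpolation=cv2.INTER_CUBIC)[:320]
b=cv2.resize(S['image'][140:230,195:385],None,fx=4,fy=4,interpolation=cv2.INTER_CUBIC)[:320]
cv2.imwrite('pics/s1.png',np.vstack([a,b]))
E
```

```text
red 246.7 257.4 3.7 [ 0.6351 -0.169   0.126 ]
red 375.0 164.0 2.2 [ 0.6352 -0.1667  0.126 ]
scene brown 369.0 249.9 287.0 19.3 [ 0.646 -0.179  0.035]
scene brown 76.0 261.5 280.0 11.0 [ 0.641 -0.151  0.035]
scene brown 4580.5 158.0 277.0 53.6 [ 0.538 -0.352  0.035]
scene brown 484.5 225.0 222.0 17.7 [ 0.455 -0.177  0.035]
scene brown 297.5 270.0 209.0 16.6 [ 0.463 -0.065  0.035]
scene brown 262.0 369.0 178.3 15.4 [0.477 0.206 0.035]
```

View pics/s1.png

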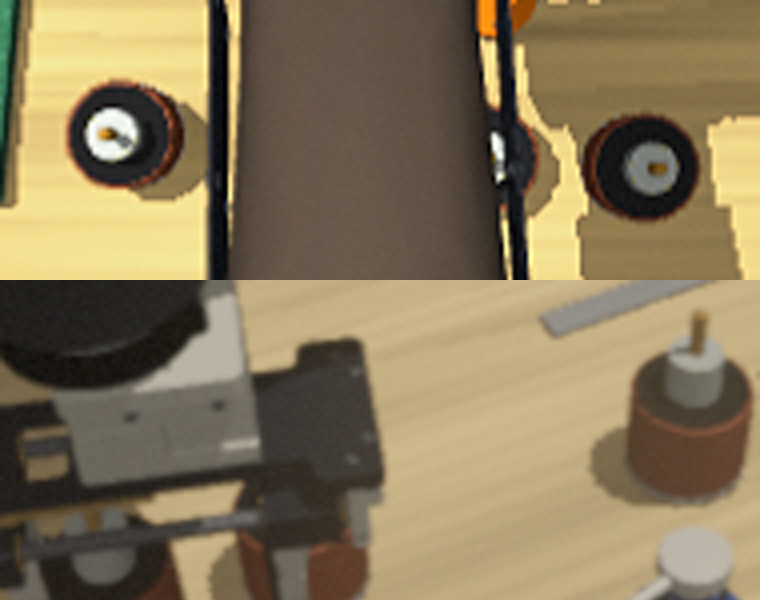

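All three collars are flush (no yellow left), hubs at top px (243,223.5) and (378,232); the gauge stands back in its holder at (0.635,-0.168). Now pick the soft drum A for the red tray.

play_rows:
  rows:
    - {"slide": [-0.302, 0.098, 0], "delta_rot": [0, 0, 0], "fingers": 1}
    - {"slide": [-0.302, 0.098, 0], "delta_rot": [0, 0, 0], "fingers": 1}
    - {"slide": [-0.302, 0.098, 0], "delta_rot": [0, 0, 0], "fingers": 1}
    - {"slide": [-0.302, 0.098, 0], "delta_rot": [0, 0, 0], "fingers": 1}
    - {"slide": [0, 0, 0], "delta_rot": [0, 0, 0], "fingers": 1}
    - {"slide": [0, 0, 0], "delta_rot": [0, 0, 0], "fingers": 1}

```text
time_s: 33.75
tcp_pos: [0.4438, -0.1778, 0.1981]
eef_rot: [180.0, 0.0, -15.0]
contact_force: [0.9, 0.7, 0.6]
gripper_width: 0.0876
gripper_force: 0.0
```

```bash
cat > hub.py <<'E'
from m import *
# drum bodies via reddish-brown rim contour in top and grey hub near given points
P=[(.4698,.2043),(.4536,-.0604),(.4457,-.1778)]
for n in('top','scene'):
    c=cap(n); h=cv2.cvtColor(c['image'],cv2.COLOR_BGR2HSV)
    for X in P:
        u=proj(c,[*X,.102]).round().astype(int); w=14
        m=((h[...,1]<60)&(h[...,2]>95)).astype(np.uint8); r0,c0=u[1]-w,u[0]-w; m=m[r0:u[1]+w,c0:u[0]+w]
        nn,l,st,ce=cv2.connectedComponentsWithStats(m)
        for i in range(1,nn):
            if 40<st[i,4]<260: print(n,X,'hub',st[i,4],onz(c,ce[i]+[c0,r0],.102 if n=='top' else .092).round(4)[:2])
E
python3 hub.py; python3 go.py .4457,-.1778,.0365,-15
```

```text
top (0.4698, 0.2043) hub 124 [0.47   0.2043]
top (0.4536, -0.0604) hub 173 [ 0.4557 -0.0885]
scene (0.4698, 0.2043) hub 179 [0.4738 0.2015]
scene (0.4536, -0.0604) hub 198 [ 0.4568 -0.0602]
at [ 0.4444 -0.1777  0.1979] [ 1.7999e+02  5.0000e-02 -1.4960e+01] j [  2.   1. -22.  -0. -67.  73.]
4 rows
[0.002, 0.0, 0.269] 0.002
[0.002, 0.0, 0.269] 0.002
[0.002, 0.0, 0.269] 0.002
[0.002, 0.0, 0.269] 0.002
```

play_rows:
  rows:
    - {"slide": [0.009, 0, 0.26], "delta_rot": [0, 0, 0], "fingers": 1}
    - {"slide": [0, 0, 0.26], "delta_rot": [0, 0, 0], "fingers": 1}
    - {"slide": [0, 0, 0.26], "delta_rot": [0, 0, 0], "fingers": 1}
    - {"slide": [0, 0, 0.2], "delta_rot": [0, 0, 0], "fingers": 1}
    - {"slide": [0, 0, 0.09], "delta_rot": [0, 0, 0], "fingers": 1}
    - {"slide": [0, 0, 0], "delta_rot": [0, 0, 0], "fingers": 1}

```text
time_s: 34.6
tcp_pos: [0.445, -0.1781, 0.0372]
eef_rot: [180.0, 0.1, -15.0]
contact_force: [0.2, 0.7, -0.9]
gripper_width: 0.0876
gripper_force: 0.0
```

play_rows:
  rows:
    - {"slide": [0, 0, 0], "delta_rot": [0, 0, 0], "fingers": -1}
    - {"slide": [0, 0, 0], "delta_rot": [0, 0, 0], "fingers": -1}
    - {"slide": [0, 0, 0], "delta_rot": [0, 0, 0], "fingers": -1}
    - {"slide": [0, 0, 0], "delta_rot": [0, 0, 0], "fingers": -1}
    - {"slide": [0, 0, 0], "delta_rot": [0, 0, 0], "fingers": -1}
    - {"slide": [0, 0, 0], "delta_rot": [0, 0, 0], "fingers": -1}
    - {"slide": [0, 0, 0], "delta_rot": [0, 0, 0], "fingers": -1}
  squeeze: 40

```text
time_s: 35.48
tcp_pos: [0.4453, -0.178, 0.038]
eef_rot: [-180.0, -0.0, -15.0]
contact_force: [-0.2, 2.6, 0.7]
gripper_width: 0.0353
gripper_force: 40.0
```

```bash
python3 go.py .4457,-.1778,.12,-15 .4637,-.3504,.12,-15
```

```text
at [ 0.4453 -0.178   0.038 ] [-1.7999e+02 -1.0000e-02 -1.4960e+01] j [  2.  11. -35.  -0. -44.  73.]
2 rows
[0.001, -0.001, -0.273] 0.004
[0.001, -0.001, -0.273] 0.004
4 rows
[0.103, 0.27, 0.0] -0.0
[0.103, 0.27, 0.0] -0.0
[0.103, 0.27, 0.0] -0.0
[0.103, 0.27, 0.0] -0.0
```

play_rows:
  rows:
    - {"slide": [0, 0, -0.25], "delta_rot": [0, 0, 0], "fingers": -1}
    - {"slide": [0, 0, -0.25], "delta_rot": [0, 0, 0], "fingers": -1}
    - {"slide": [0.103, 0.27, 0], "delta_rot": [0, 0, 0], "fingers": -1}
    - {"slide": [0.103, 0.27, 0], "delta_rot": [0, 0, 0], "fingers": -1}
    - {"slide": [0.103, 0.27, 0], "delta_rot": [0, 0, 0], "fingers": -1}
    - {"slide": [0.103, 0.27, 0], "delta_rot": [0, 0, 0], "fingers": -1}
    - {"slide": [0, 0, 0], "delta_rot": [0, 0, 0], "fingers": -1}
    - {"slide": [0, 0, 0], "delta_rot": [0, 0, 0], "fingers": -1}

```text
time_s: 36.48
tcp_pos: [0.4619, -0.3502, 0.1117]
eef_rot: [-180.0, 0.1, -15.0]
contact_force: [-0.5, -0.0, -4.3]
gripper_width: 0.0352
gripper_force: 40.0
```

```bash
python3 go.py .4637,-.3504,.044,-15
```

```text
at [ 0.4619 -0.3502  0.1117] [-1.7996e+02  1.5000e-01 -1.5030e+01] j [-18.  15. -17.  -0. -58.  93.]
2 rows
[0.006, -0.001, 0.226] -0.004
[0.006, -0.001, 0.226] -0.004
```

play_rows:
  rows:
    - {"slide": [0.01, 0, 0.2], "delta_rot": [0, 0, 0], "fingers": -1}
    - {"slide": [0, 0, 0.15], "delta_rot": [0, 0, 0], "fingers": -1}
    - {"slide": [0, 0, 0.06], "delta_rot": [0, 0, 0], "fingers": -1}
    - {"slide": [0, 0, 0.03], "delta_rot": [0, 0, 0], "fingers": -1}
    - {"slide": [0, 0, 0.01], "delta_rot": [0, 0, 0], "fingers": -1}
    - {"slide": [0, 0, 0], "delta_rot": [0, 0, 0], "fingers": -1}

```text
time_s: 37.22
tcp_pos: [0.465, -0.3511, 0.0461]
eef_rot: [180.0, -0.1, -15.0]
contact_force: [0.1, 0.0, -5.4]
gripper_width: 0.035
gripper_force: 40.0
```

play_rows:
  rows:
    - {"slide": [0, 0, 0.012], "delta_rot": [0, 0, 0], "fingers": -1}
    - {"slide": [0, 0, 0.008], "delta_rot": [0, 0, 0], "fingers": -1}
    - {"slide": [0, 0, 0], "delta_rot": [0, 0, 0], "fingers": -1}
    - {"slide": [0, 0, 0], "delta_rot": [0, 0, 0], "fingers": -1}

```text
time_s: 37.72
tcp_pos: [0.4648, -0.3511, 0.0431]
eef_rot: [180.0, -0.0, -15.0]
contact_force: [-2.0, 3.0, 5.0]
gripper_width: 0.0354
gripper_force: 40.0
```

play_rows:
  rows:
    - {"slide": [0, 0, 0], "delta_rot": [0, 0, 0], "fingers": 1}
    - {"slide": [0, 0, 0], "delta_rot": [0, 0, 0], "fingers": 1}
    - {"slide": [0, 0, 0], "delta_rot": [0, 0, 0], "fingers": 1}
    - {"slide": [0, 0, 0], "delta_rot": [0, 0, 0], "fingers": 1}
    - {"slide": [0, 0, 0], "delta_rot": [0, 0, 0], "fingers": 1}
    - {"slide": [0, 0, 0], "delta_rot": [0, 0, 0], "fingers": 1}

```text
time_s: 38.48
tcp_pos: [0.4645, -0.351, 0.0424]
eef_rot: [180.0, 0.0, -15.0]
contact_force: [-1.0, -1.3, 0.3]
gripper_width: 0.086
gripper_force: 0.0
```

play_rows:
  rows:
    - {"slide": [0, 0, -0.2], "delta_rot": [0, 0, 0], "fingers": 1}
    - {"slide": [0, 0, -0.3], "delta_rot": [0, 0, 0], "fingers": 1}
    - {"slide": [0, 0, -0.3], "delta_rot": [0, 0, 0], "fingers": 1}
    - {"slide": [0, 0, -0.2], "delta_rot": [0, 0, 0], "fingers": 1}
    - {"slide": [0, 0, 0], "delta_rot": [0, 0, 0], "fingers": 1}

```text
time_s: 39.1
tcp_pos: [0.4659, -0.3517, 0.1955]
eef_rot: [180.0, -0.3, -14.9]
contact_force: [0.1, -0.0, -0.5]
gripper_width: 0.0874
gripper_force: 0.0
```

```bash
python3 hub.py; python3 go.py .470,.2043,.195,-15
```

```text
top (0.4698, 0.2043) hub 125 [0.4699 0.2042]
top (0.4536, -0.0604) hub 115 [ 0.4537 -0.0593]
scene (0.4698, 0.2043) hub 164 [0.4729 0.2028]
scene (0.4536, -0.0604) hub 198 [ 0.4566 -0.0602]
at [ 0.4643 -0.3508  0.1923] [-1.7998e+02 -1.0000e-02 -1.4970e+01] j [-18.  12. -11.  -0. -67.  93.]
12 rows
[-0.077, -0.299, -0.001] 0.001
[-0.077, -0.299, -0.001] 0.001
[-0.077, -0.299, -0.001] 0.001
[-0.077, -0.299, -0.001] 0.001
[-0.077, -0.299, -0.001] 0.001
[-0.077, -0.299, -0.001] 0.001
[-0.077, -0.299, -0.001] 0.001
[-0.077, -0.299, -0.001] 0.001
[-0.077, -0.299, -0.001] 0.001
[-0.077, -0.299, -0.001] 0.001
[-0.077, -0.299, -0.001] 0.001
[-0.077, -0.299, -0.001] 0.001
```

play_rows:
  rows:
    - {"slide": [-0.095, -0.309, 0], "delta_rot": [0, 0, 0], "fingers": 1}
    - {"slide": [-0.095, -0.309, 0], "delta_rot": [0, 0, 0], "fingers": 1}
    - {"slide": [-0.095, -0.309, 0], "delta_rot": [0, 0, 0], "fingers": 1}
    - {"slide": [-0.095, -0.309, 0], "delta_rot": [0, 0, 0], "fingers": 1}
    - {"slide": [-0.095, -0.309, 0], "delta_rot": [0, 0, 0], "fingers": 1}
    - {"slide": [-0.095, -0.309, 0], "delta_rot": [0, 0, 0], "fingers": 1}
    - {"slide": [0, 0, 0], "delta_rot": [0, 0, 0], "fingers": 1}
    - {"slide": [0, 0, 0], "delta_rot": [0, 0, 0], "fingers": 1}

```text
time_s: 40.2
tcp_pos: [0.4532, -0.0602, 0.1917]
eef_rot: [180.0, 0.1, -14.9]
contact_force: [-0.3, -0.5, -0.1]
gripper_width: 0.0877
gripper_force: 0.0
```

```bash
python3 go.py .4538,-.0600,.0375,-15
```

```text
at [ 0.4532 -0.0602  0.1917] [ 1.7995e+02  8.0000e-02 -1.4900e+01] j [ 17.  -1. -25.  -0. -66.  58.]
4 rows
[0.001, -0.001, 0.257] 0.005
[0.001, -0.001, 0.257] 0.005
[0.001, -0.001, 0.257] 0.005
[0.001, -0.001, 0.257] 0.005
```

play_rows:
  rows:
    - {"slide": [0.004, 0, 0.25], "delta_rot": [0, 0, 0], "fingers": 1}
    - {"slide": [0, 0, 0.25], "delta_rot": [0, 0, 0], "fingers": 1}
    - {"slide": [0, 0, 0.25], "delta_rot": [0, 0, 0], "fingers": 1}
    - {"slide": [0, 0, 0.18], "delta_rot": [0, 0, 0], "fingers": 1}
    - {"slide": [0, 0, 0.095], "delta_rot": [0, 0, 0], "fingers": 1}
    - {"slide": [0, 0, 0], "delta_rot": [0, 0, 0], "fingers": 1}

```text
time_s: 40.95
tcp_pos: [0.4529, -0.0619, 0.0373]
eef_rot: [179.9, 0.2, -15.1]
contact_force: [0.0, -0.8, 1.3]
gripper_width: 0.0879
gripper_force: 0.0
```

play_rows:
  rows:
    - {"slide": [0, 0, 0], "delta_rot": [0, 0, 0], "fingers": -1}
    - {"slide": [0, 0, 0], "delta_rot": [0, 0, 0], "fingers": -1}
    - {"slide": [0, 0, 0], "delta_rot": [0, 0, 0], "fingers": -1}
    - {"slide": [0, 0, 0], "delta_rot": [0, 0, 0], "fingers": -1}
    - {"slide": [0, 0, 0], "delta_rot": [0, 0, 0], "fingers": -1}
    - {"slide": [0, 0, 0], "delta_rot": [0, 0, 0], "fingers": -1}
    - {"slide": [0, 0, 0], "delta_rot": [0, 0, 0], "fingers": -1}

```text
time_s: 41.82
tcp_pos: [0.4542, -0.0606, 0.0388]
eef_rot: [180.0, 0.0, -15.0]
contact_force: [0.1, -1.8, 1.6]
gripper_width: 0.0354
gripper_force: 40.0
```

```bash
python3 go.py .4538,-.0600,.2,-15 .538,.3585,.2,-15
```

```text
at [ 0.4542 -0.0606  0.0388] [179.98   0.   -14.95] j [ 17.   9. -37.   0. -44.  58.]
4 rows
[-0.001, -0.001, -0.269] 0.003
[-0.001, -0.001, -0.269] 0.003
[-0.001, -0.001, -0.269] 0.003
[-0.001, -0.001, -0.269] 0.003
9 rows
[-0.02, -0.316, 0.0] -0.0
[-0.02, -0.316, 0.0] -0.0
[-0.02, -0.316, 0.0] -0.0
[-0.02, -0.316, 0.0] -0.0
[-0.02, -0.316, 0.0] -0.0
[-0.02, -0.316, 0.0] -0.0
[-0.02, -0.316, 0.0] -0.0
[-0.02, -0.316, 0.0] -0.0
[-0.02, -0.316, 0.0] -0.0
```

play_rows:
  rows:
    - {"slide": [0, 0, -0.25], "delta_rot": [0, 0, 0], "fingers": -1}
    - {"slide": [0, 0, -0.29], "delta_rot": [0, 0, 0], "fingers": -1}
    - {"slide": [0, 0, -0.29], "delta_rot": [0, 0, 0], "fingers": -1}
    - {"slide": [0, 0, -0.27], "delta_rot": [0, 0, 0], "fingers": -1}
    - {"slide": [-0.02, -0.316, 0], "delta_rot": [0, 0, 0], "fingers": -1}
    - {"slide": [-0.02, -0.316, 0], "delta_rot": [0, 0, 0], "fingers": -1}
    - {"slide": [-0.02, -0.316, 0], "delta_rot": [0, 0, 0], "fingers": -1}

```text
time_s: 42.7
tcp_pos: [0.4815, 0.0806, 0.2029]
eef_rot: [180.0, 0.1, -15.0]
contact_force: [0.4, -0.3, -4.5]
gripper_width: 0.0351
gripper_force: 40.0
```

play_rows:
  rows:
    - {"slide": [-0.02, -0.316, 0], "delta_rot": [0, 0, 0], "fingers": -1}
    - {"slide": [-0.02, -0.316, 0], "delta_rot": [0, 0, 0], "fingers": -1}
    - {"slide": [-0.02, -0.316, 0], "delta_rot": [0, 0, 0], "fingers": -1}
    - {"slide": [-0.02, -0.316, 0], "delta_rot": [0, 0, 0], "fingers": -1}
    - {"slide": [-0.02, -0.316, 0], "delta_rot": [0, 0, 0], "fingers": -1}
    - {"slide": [-0.02, -0.316, 0], "delta_rot": [0, 0, 0], "fingers": -1}
    - {"slide": [0, 0, 0], "delta_rot": [0, 0, 0], "fingers": -1}
    - {"slide": [0, 0, 0], "delta_rot": [0, 0, 0], "fingers": -1}

```text
time_s: 43.7
tcp_pos: [0.5374, 0.3583, 0.202]
eef_rot: [179.8, 0.1, -14.9]
contact_force: [0.2, -0.5, -5.7]
gripper_width: 0.0351
gripper_force: 40.0
```

```bash
python3 go.py .538,.3585,.045,-15
```

```text
at [0.5374 0.3583 0.202 ] [ 1.7985e+02  1.1000e-01 -1.4950e+01] j [ 51.  17.  -2.  -0. -71.  24.]
4 rows
[0.001, -0.001, 0.262] 0.003
[0.001, -0.001, 0.262] 0.003
[0.001, -0.001, 0.262] 0.003
[0.001, -0.001, 0.262] 0.003
```

play_rows:
  rows:
    - {"slide": [0, 0, 0.28], "delta_rot": [0, 0, 0], "fingers": -1}
    - {"slide": [0, 0, 0.28], "delta_rot": [0, 0, 0], "fingers": -1}
    - {"slide": [0, 0, 0.25], "delta_rot": [0, 0, 0], "fingers": -1}
    - {"slide": [0, 0, 0.16], "delta_rot": [0, 0, 0], "fingers": -1}
    - {"slide": [0, 0, 0.06], "delta_rot": [0, 0, 0], "fingers": -1}
    - {"slide": [0, 0, 0.01], "delta_rot": [0, 0, 0], "fingers": -1}
    - {"slide": [0, 0, 0], "delta_rot": [0, 0, 0], "fingers": -1}

```text
time_s: 44.58
tcp_pos: [0.539, 0.3591, 0.049]
eef_rot: [-179.9, -0.1, -15.0]
contact_force: [0.1, -0.5, -5.2]
gripper_width: 0.035
gripper_force: 40.0
```

play_rows:
  rows:
    - {"slide": [0, 0, 0.02], "delta_rot": [0, 0, 0], "fingers": -1}
    - {"slide": [0, 0, 0.012], "delta_rot": [0, 0, 0], "fingers": -1}
    - {"slide": [0, 0, 0], "delta_rot": [0, 0, 0], "fingers": -1}
    - {"slide": [0, 0, 0], "delta_rot": [0, 0, 0], "fingers": -1}

```text
time_s: 45.08
tcp_pos: [0.5386, 0.3589, 0.0438]
eef_rot: [-180.0, -0.0, -14.9]
contact_force: [-2.9, -1.6, 4.2]
gripper_width: 0.0351
gripper_force: 40.0
```

play_rows:
  rows:
    - {"slide": [0, 0, 0], "delta_rot": [0, 0, 0], "fingers": 1}
    - {"slide": [0, 0, 0], "delta_rot": [0, 0, 0], "fingers": 1}
    - {"slide": [0, 0, 0], "delta_rot": [0, 0, 0], "fingers": 1}
    - {"slide": [0, 0, 0], "delta_rot": [0, 0, 0], "fingers": 1}
    - {"slide": [0, 0, 0], "delta_rot": [0, 0, 0], "fingers": 1}
    - {"slide": [0, 0, 0], "delta_rot": [0, 0, 0], "fingers": 1}

```text
time_s: 45.82
tcp_pos: [0.5383, 0.3587, 0.0429]
eef_rot: [180.0, 0.0, -15.0]
contact_force: [0.2, -0.1, 0.4]
gripper_width: 0.0862
gripper_force: 0.0
```

play_rows:
  rows:
    - {"slide": [0, 0, -0.2], "delta_rot": [0, 0, 0], "fingers": 1}
    - {"slide": [0, 0, -0.3], "delta_rot": [0, 0, 0], "fingers": 1}
    - {"slide": [0, 0, -0.3], "delta_rot": [0, 0, 0], "fingers": 1}
    - {"slide": [0, 0, -0.2], "delta_rot": [0, 0, 0], "fingers": 1}
    - {"slide": [0, 0, 0], "delta_rot": [0, 0, 0], "fingers": 1}

```text
time_s: 46.45
tcp_pos: [0.5396, 0.3598, 0.1962]
eef_rot: [-179.7, -0.2, -14.9]
contact_force: [0.5, 0.2, 0.3]
gripper_width: 0.088
gripper_force: 0.0
```

```bash
sed -i 's/^P=.*/P=[(.4698,.2043),(.5386,.3589),(.4645,-.351)]/' hub.py; python3 hub.py; python3 go.py .470,.2043,.195,-15
```

```text
top (0.4698, 0.2043) hub 77 [0.4699 0.204 ]
top (0.4645, -0.351) hub 109 [ 0.4655 -0.3485]
scene (0.4645, -0.351) hub 203 [ 0.4606 -0.3502]
at [0.538  0.3586 0.1927] [-1.7999e+02  2.0000e-02 -1.4970e+01] j [ 51.  18.  -3.  -0. -70.  24.]
4 rows
[-0.043, 0.278, -0.004] 0.001
[-0.043, 0.278, -0.004] 0.001
[-0.043, 0.278, -0.004] 0.001
[-0.043, 0.278, -0.004] 0.001
```

play_rows:
  rows:
    - {"slide": [-0.043, 0.278, 0], "delta_rot": [0, 0, 0], "fingers": 1}
    - {"slide": [-0.043, 0.278, 0], "delta_rot": [0, 0, 0], "fingers": 1}
    - {"slide": [-0.043, 0.278, 0], "delta_rot": [0, 0, 0], "fingers": 1}
    - {"slide": [-0.043, 0.278, 0], "delta_rot": [0, 0, 0], "fingers": 1}
    - {"slide": [0, 0, 0], "delta_rot": [0, 0, 0], "fingers": 1}
    - {"slide": [0, 0, 0.2], "delta_rot": [0, 0, 0], "fingers": 1}
    - {"slide": [0, 0, 0], "delta_rot": [0, 0, 0], "fingers": 1}

```text
time_s: 47.42
tcp_pos: [0.4689, 0.2033, 0.1604]
eef_rot: [179.8, 0.2, -15.0]
contact_force: [-0.2, 0.2, 0.7]
gripper_width: 0.0878
gripper_force: 0.0
```

```bash
python3 go.py .470,.2042,.0375,-15
```

```text
at [0.4689 0.2033 0.1604] [179.75   0.19 -14.98] j [ 45.   6. -22.  -0. -62.  30.]
3 rows
[0.002, -0.003, 0.273] 0.001
[0.002, -0.003, 0.273] 0.001
[0.002, -0.003, 0.273] 0.001
```

play_rows:
  rows:
    - {"slide": [0.005, -0.007, 0.26], "delta_rot": [0, 0, 0], "fingers": 1}
    - {"slide": [0, 0, 0.26], "delta_rot": [0, 0, 0], "fingers": 1}
    - {"slide": [0, 0, 0.18], "delta_rot": [0, 0, 0], "fingers": 1}
    - {"slide": [0, 0, 0.095], "delta_rot": [0, 0, 0], "fingers": 1}
    - {"slide": [0, 0, 0], "delta_rot": [0, 0, 0], "fingers": 1}

```text
time_s: 48.05
tcp_pos: [0.4713, 0.205, 0.0433]
eef_rot: [179.9, 0.0, -14.9]
contact_force: [-0.1, 0.9, 0.3]
gripper_width: 0.0877
gripper_force: 0.0
```

play_rows:
  rows:
    - {"slide": [0, 0, 0], "delta_rot": [0, 0, 0], "fingers": -1}
    - {"slide": [0, 0, 0], "delta_rot": [0, 0, 0], "fingers": -1}
    - {"slide": [0, 0, 0], "delta_rot": [0, 0, 0], "fingers": -1}
    - {"slide": [0, 0, 0], "delta_rot": [0, 0, 0], "fingers": -1}
    - {"slide": [0, 0, 0], "delta_rot": [0, 0, 0], "fingers": -1}
    - {"slide": [0, 0, 0], "delta_rot": [0, 0, 0], "fingers": -1}
    - {"slide": [0, 0, 0], "delta_rot": [0, 0, 0], "fingers": -1}

```text
time_s: 48.92
tcp_pos: [0.4711, 0.2046, 0.0437]
eef_rot: [180.0, 0.0, -15.0]
contact_force: [-0.0, -2.4, 3.0]
gripper_width: 0.035
gripper_force: 40.0
```

```bash
python3 go.py .470,.2042,.205,-15 .5645,-.3465,.205,-15
```

```text
at [0.4711 0.2046 0.0437] [ 1.7995e+02  1.0000e-02 -1.4960e+01] j [ 45.  14. -30.   0. -46.  30.]
4 rows
[-0.002, 0.001, -0.269] 0.002
[-0.002, 0.001, -0.269] 0.002
[-0.002, 0.001, -0.269] 0.002
[-0.002, 0.001, -0.269] 0.002
12 rows
[0.13, 0.282, 0.0] -0.0
[0.13, 0.282, 0.0] -0.0
[0.13, 0.282, 0.0] -0.0
[0.13, 0.282, 0.0] -0.0
[0.13, 0.282, 0.0] -0.0
[0.13, 0.282, 0.0] -0.0
[0.13, 0.282, 0.0] -0.0
[0.13, 0.282, 0.0] -0.0
[0.13, 0.282, 0.0] -0.0
[0.13, 0.282, 0.0] -0.0
[0.13, 0.282, 0.0] -0.0
[0.13, 0.282, 0.0] -0.0
```

play_rows:
  rows:
    - {"slide": [0, 0, -0.25], "delta_rot": [0, 0, 0], "fingers": -1}
    - {"slide": [0, 0, -0.29], "delta_rot": [0, 0, 0], "fingers": -1}
    - {"slide": [0, 0, -0.29], "delta_rot": [0, 0, 0], "fingers": -1}
    - {"slide": [0, 0, -0.25], "delta_rot": [0, 0, 0], "fingers": -1}
    - {"slide": [0.13, 0.282, 0], "delta_rot": [0, 0, 0], "fingers": -1}
    - {"slide": [0.13, 0.282, 0], "delta_rot": [0, 0, 0], "fingers": -1}
    - {"slide": [0.13, 0.282, 0], "delta_rot": [0, 0, 0], "fingers": -1}
    - {"slide": [0.13, 0.282, 0], "delta_rot": [0, 0, 0], "fingers": -1}

```text
time_s: 49.92
tcp_pos: [0.5027, 0.0203, 0.2051]
eef_rot: [-180.0, 0.0, -14.9]
contact_force: [0.8, -0.1, -3.6]
gripper_width: 0.0352
gripper_force: 40.0
```

play_rows:
  rows:
    - {"slide": [0.13, 0.282, 0], "delta_rot": [0, 0, 0], "fingers": -1}
    - {"slide": [0.13, 0.282, 0], "delta_rot": [0, 0, 0], "fingers": -1}
    - {"slide": [0.13, 0.282, 0], "delta_rot": [0, 0, 0], "fingers": -1}
    - {"slide": [0.13, 0.282, 0], "delta_rot": [0, 0, 0], "fingers": -1}
    - {"slide": [0.13, 0.282, 0], "delta_rot": [0, 0, 0], "fingers": -1}
    - {"slide": [0.13, 0.282, 0], "delta_rot": [0, 0, 0], "fingers": -1}
    - {"slide": [0.13, 0.282, 0], "delta_rot": [0, 0, 0], "fingers": -1}
    - {"slide": [0.13, 0.282, 0], "delta_rot": [0, 0, 0], "fingers": -1}

```text
time_s: 50.92
tcp_pos: [0.5663, -0.3469, 0.2045]
eef_rot: [-180.0, 0.1, -15.0]
contact_force: [0.4, 1.3, -2.3]
gripper_width: 0.035
gripper_force: 40.0
```

play_rows:
  rows:
    - {"slide": [0, 0, 0], "delta_rot": [0, 0, 0], "fingers": -1}
    - {"slide": [0, 0, 0], "delta_rot": [0, 0, 0], "fingers": -1}

```text
time_s: 51.18
tcp_pos: [0.5659, -0.3455, 0.2044]
eef_rot: [-180.0, 0.1, -15.0]
contact_force: [-0.5, 0.1, -2.9]
gripper_width: 0.0349
gripper_force: 40.0
```

```bash
python3 go.py .5645,-.3460,.05,-15
```

```text
at [ 0.5659 -0.3455  0.2044] [-1.7996e+02  1.0000e-01 -1.5020e+01] j [-15.  19.   1.  -0. -72.  90.]
4 rows
[-0.002, 0.001, 0.257] -0.001
[-0.002, 0.001, 0.257] -0.001
[-0.002, 0.001, 0.257] -0.001
[-0.002, 0.001, 0.257] -0.001
```

play_rows:
  rows:
    - {"slide": [0, 0, 0.28], "delta_rot": [0, 0, 0], "fingers": -1}
    - {"slide": [0, 0, 0.28], "delta_rot": [0, 0, 0], "fingers": -1}
    - {"slide": [0, 0, 0.25], "delta_rot": [0, 0, 0], "fingers": -1}
    - {"slide": [0, 0, 0.14], "delta_rot": [0, 0, 0], "fingers": -1}
    - {"slide": [0, 0, 0.05], "delta_rot": [0, 0, 0], "fingers": -1}
    - {"slide": [0, 0, 0.01], "delta_rot": [0, 0, 0], "fingers": -1}
    - {"slide": [0, 0, 0], "delta_rot": [0, 0, 0], "fingers": -1}

```text
time_s: 52.05
tcp_pos: [0.5671, -0.3457, 0.0554]
eef_rot: [180.0, -0.1, -14.9]
contact_force: [0.3, 0.1, -3.2]
gripper_width: 0.0354
gripper_force: 40.0
```

play_rows:
  rows:
    - {"slide": [0, 0, 0.02], "delta_rot": [0, 0, 0], "fingers": -1}
    - {"slide": [0, 0, 0.016], "delta_rot": [0, 0, 0], "fingers": -1}
    - {"slide": [0, 0, 0], "delta_rot": [0, 0, 0], "fingers": -1}
    - {"slide": [0, 0, 0], "delta_rot": [0, 0, 0], "fingers": -1}

```text
time_s: 52.55
tcp_pos: [0.5663, -0.3458, 0.0488]
eef_rot: [180.0, 0.0, -15.0]
contact_force: [1.2, -0.0, -2.9]
gripper_width: 0.0351
gripper_force: 40.0
```

play_rows:
  rows:
    - {"slide": [0, 0, 0.006], "delta_rot": [0, 0, 0], "fingers": -1}
    - {"slide": [0, 0, 0], "delta_rot": [0, 0, 0], "fingers": -1}
    - {"slide": [0, 0, 0], "delta_rot": [0, 0, 0], "fingers": 1}
    - {"slide": [0, 0, 0], "delta_rot": [0, 0, 0], "fingers": 1}
    - {"slide": [0, 0, 0], "delta_rot": [0, 0, 0], "fingers": 1}
    - {"slide": [0, 0, 0], "delta_rot": [0, 0, 0], "fingers": 1}
    - {"slide": [0, 0, 0], "delta_rot": [0, 0, 0], "fingers": 1}
    - {"slide": [0, 0, 0], "delta_rot": [0, 0, 0], "fingers": 1}

```text
time_s: 53.55
tcp_pos: [0.5664, -0.3458, 0.0479]
eef_rot: [-180.0, -0.0, -15.0]
contact_force: [-1.4, -0.7, -0.6]
gripper_width: 0.0857
gripper_force: 0.0
```

play_rows:
  rows:
    - {"slide": [0, 0, -0.2], "delta_rot": [0, 0, 0], "fingers": 1}
    - {"slide": [0, 0, -0.3], "delta_rot": [0, 0, 0], "fingers": 1}
    - {"slide": [0, 0, -0.3], "delta_rot": [0, 0, 0], "fingers": 1}
    - {"slide": [0, 0, -0.3], "delta_rot": [0, 0, 0], "fingers": 1}
    - {"slide": [-0.13, -0.282, 0], "delta_rot": [0, 0, 0], "fingers": 1}
    - {"slide": [-0.13, -0.282, 0], "delta_rot": [0, 0, 0], "fingers": 1}
    - {"slide": [-0.13, -0.282, 0], "delta_rot": [0, 0, 0], "fingers": 1}
    - {"slide": [-0.13, -0.282, 0], "delta_rot": [0, 0, 0], "fingers": 1}

```text
time_s: 54.55
tcp_pos: [0.5342, -0.1608, 0.213]
eef_rot: [-180.0, -0.0, -15.0]
contact_force: [1.5, 0.4, 0.8]
gripper_width: 0.0875
gripper_force: 0.0
```

play_rows:
  rows:
    - {"slide": [-0.13, -0.282, 0], "delta_rot": [0, 0, 0], "fingers": 1}
    - {"slide": [-0.13, -0.282, 0], "delta_rot": [0, 0, 0], "fingers": 1}
    - {"slide": [-0.13, -0.282, 0], "delta_rot": [0, 0, 0], "fingers": 1}
    - {"slide": [0, 0, 0], "delta_rot": [0, 0, 0], "fingers": 1}
    - {"slide": [0, 0, 0], "delta_rot": [0, 0, 0], "fingers": 1}
    - {"slide": [0, 0, 0], "delta_rot": [0, 0, 0], "fingers": 1}

```text
time_s: 55.3
tcp_pos: [0.511, -0.0252, 0.2128]
eef_rot: [180.0, 0.0, -15.0]
contact_force: [0.0, -0.8, -0.6]
gripper_width: 0.0876
gripper_force: 0.0
```

```bash
sed -i 's/^P=.*/P=[(.5645,-.346),(.5386,.3589),(.4645,-.351)]/' hub.py; python3 hub.py; python3 - <<'E'
from m import *
T=cap('top');S=cap('scene')
for c in (S,T):
  for k in comp(c,[0,130,50],[8,255,255],8):
    (x,y),R=cv2.minEnclosingCircle(k)
    if R<8: print('red',round(x,1),round(y,1),round(R,1),onz(c,(x,y),.126).round(4))
cv2.imwrite('pics/fin.png',np.vstack([T['image'][60:290,80:560],S['image'][100:340,0:480]]))
E
```

```text
top (0.5645, -0.346) hub 115 [ 0.565  -0.3443]
top (0.5386, 0.3589) hub 110 [0.5375 0.3606]
top (0.4645, -0.351) hub 114 [ 0.4654 -0.3486]
scene (0.5386, 0.3589) hub 154 [0.5347 0.3639]
scene (0.4645, -0.351) hub 240 [ 0.4634 -0.3499]
red 246.7 257.1 3.9 [ 0.6344 -0.1686  0.126 ]
red 375.0 163.5 2.7 [ 0.6366 -0.1667  0.126 ]
```

View pics/fin.png

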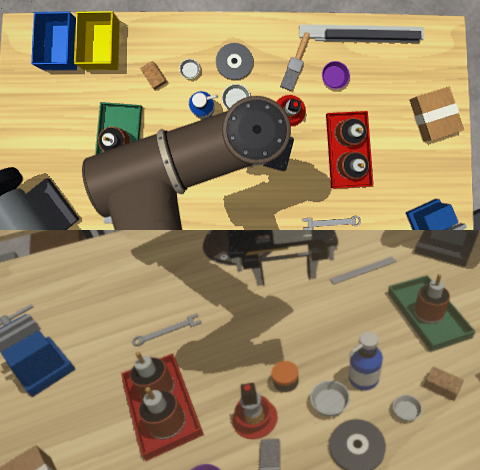

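The final view shows two drums upright in the red tray (350,130)/(352,165), one in the green tray (112,140), and the gauge upright in its holder (290,108).

```bash
python3 -c "
from plant import r
print(r.close_job())"
```

```text
the job is handed in; nothing more can be done
None
```

The job is handed in (no score came back): pump pressed, nose dipped, three drums found and all three collars pushed flush with the gauge, the firm one stood in the green tray, two soft ones in the red, and the gauge is upright in its holder; one soft drum was judged by press force because its rod was hidden from the cameras.

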